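# Set up the drawing stand beside the router

### The arm

A 7-joint arm with a two-finger parallel gripper is mounted at the origin on the work surface. World frame = base frame: x ahead of the robot, y to its left, z up, the work surface at z = 0. Lengths are in m, angles in rad, forces in N, time in s.
With the tool pointing down it reaches from about 0.425 to 0.925 m from the base axis. Payload 6.8 kg.
Tool frame: the origin (TCP) lies at the very end of the fingers, on their centre line; the grasp point (between the pads) lies 19 mm behind it (bot.grip_depth is the distance from the TCP to the grasp point, in m); z points along the fingers, y is the direction in which the jaws open and shut (so a half turn about z gives the same grasp; the last joint's range is limited). The gripper opens to 85 mm and grips with 20 to 120 N. Pads are 22 mm wide; open, the fingers measure 114 mm over their backs; the gripper's body (76 mm by 85 mm) begins 54 mm behind the grasp point. The pads swing forward as they close: fully open they stand 13 mm farther back than shut.
Start: joints at [-1.389, 0.477, 0.022, 1.555, -0.011, 1.109, -0.083], TCP at [0.193, 0.647, 0.231] pointing down, gripper open.
Joint ranges: [-2.96, 2.96], [-0.34, 2.1], [-1.41, 1.46], [0.24, 2.44], [-1.37, 4.51], [0.17, 1.92], [-2.96, 2.96]. Speed limits (rad/s): [2.39, 2.39, 3.14, 3.14, 3.14, 3.14, 3.14].

### API

Orientations are given as a unit quaternion [w, x, y, z].
In Python, from station import bot gives the robot as it stands.
- The arm moves only by the tool step_arm, never from a script. Its argument "increments" is a list of rows, each a list of 7 numbers: the shift along the world's x, y, z in m, then the turn, a rotation vector about the world's x, y, z in degrees, then the gripper command: -1 is fully open, 1 is shut, values between are in proportion. In form: [[dx, dy, dz, rx, ry, rz, fingers], ...]. A call has 1 to 10 rows; each row is the pose to reach, as a shift and turn from the pose commanded when the call began; what a row does not reach only later rows make up. A row lasts 1/12 s, in which the tool goes at most 41.7 mm and 7.16 degrees, less where a joint would pass 70% of its speed; a pose out of reach is approached as far as the arm can. A call with a gripper value outside its range is refused whole. The fingers move at their own pace and stop on an object; "force" is the grip in N (left out, the last holds). Time passes only in rows, so rows that repeat a pose let the fingers close. It gives the time, the measured TCP pose, the force and the opening at its end, in the units of the state.
- bot.get_obs(): the state, without advancing time (a new reading comes with each control period).
- bot.read_camera(name): name is "side" or "top"; returns a dict with "color" (420x560x3 uint8, red, green, blue), "intrinsics" (3x3 intrinsics, pixels), "extrinsics" (4x4, takes a point from camera to world coordinates). Camera axes: x right, y up, looking along -z (the intrinsics and any distortion apply to the point x, -y, -z); pixel columns grow to the right and rows downward; lengths in m; the calibration is good to about 2 mm. A picture is of the moment at which its call begins. There is no depth.
- bot.hand_in(): hands the job in, once; it reports no verdict.
Trained networks look in the newest picture that a camera, given by its name, has taken for a name from the list of things; names that differ only in an ending like _2 or _b are one class to them, and where a whole thing is asked for, a point or a joint stands for the part that bears it (a point fixed in the world has none). Each returns a list of dicts, best first, with "conf" (0 to 1); they miss things now and then, are a little off and sometimes report something else, mostly with a low value. They report only what shows in the picture. A call takes as long as a camera call.
- bot.recognise(thing, camera): "location" ([column, row] as shares, 0 to 1, of the picture: columns of its width, rows of its height, amid what is visible of it).
- bot.place_of(thing, camera): "location" ([column, row] as shares, 0 to 1, of the picture: columns of its width, rows of its height: a listed point, or the origin of a listed thing).
The state is a dict: "t": time; "q": joint angles; "joint_vel": joint speeds; "joint_torque": joint torques, N m; "eef_pos": TCP position; "tool_rot": TCP orientation; "contact_force": force on the tool from outside, world axes, zero at the start; "torque": the same for the moment, N m; "gripper_width": opening from 0.0 (shut) to 1.0 (fully open).
Only numpy, scipy, OpenCV 4.12 (cv2) and the standard library are available. Lean on these libraries where they do the work, as an engineer would, in place of code of your own. Each camera call takes 0.05 s, during which the arm holds its last target.

### The job

First take the collet spanner off the folded drawing stand and lay it flat in the wide bay of the tool tray. Then swing the stand's backrest up past its springs until it snaps fully open, take the clipboard out of the wire rack, and set it down on the stand's ledge, roughly centred and leaning against the backrest with its clip side facing out. Set the spanner and the clipboard down rather than dropping them, and leave the two sample panels, the oil bottle and the router-bit block where they stand.

Things in the scene. Friction and masses are not known exactly. Their poses are not given: they have to be found in the camera images.
- stand: Folding drawing stand of grey painted steel, screwed to the bed (cannot move): base plate 155 x 205 mm, 6 mm thick. Origin on the bed; the plate reaches from 105 mm behind the origin to 50 mm in front of it and 102.5 mm to either side. x points out of its open front (the way a drawing on it faces), y along the hinge, z up.
- backrest (a joint): Angle of the backrest about its hinge (rad): 0 folded flat over the base, pointing along the stand's +x; grows as the bar is lifted and swung over towards the stand's -x; 1.92 fully open against its stop, leaning 20 degrees back from vertical. A pair of over-centre springs pulls it shut below about 1.0 rad and snaps it open above; lifting the bar takes up to 8 N; it is never held halfway.
- backrest_hinge (a point): Middle of the hinge line, fixed on the stand, 75 mm behind the stand's origin and 36 mm above the bed; axes as the stand's. A hinge cheek on either side, 84 mm from here along y, reaches 46 mm above the bed; the springs lie outside the cheeks.
- backrest_bar (a point): Middle of the backrest's free end bar: round steel, 10 mm diameter, 150 mm long, parallel to the hinge and 112 mm from it, on two 10 mm round side arms 75 mm to either side. Axes turn with the backrest: x from hinge to bar, y along the bar. Folded, it is 36 mm above the bed. Fingers can go down on both sides of it from above and hold it while it turns between them.
- backrest_panel (a point): Middle of the backrest's sheet-metal panel, on its outer face (upper when folded, 44 mm above the bed; rear when open): 3 mm thick, 160 mm wide along the hinge, from 12 to 65 mm from the hinge. Between it and the bar is an open window 42 mm deep. The face that carries a drawing is the other one, the front of the bars, 5 mm from their centre plane.
- stand_ledge (a point): Middle of the ledge floor, the trough in which the clipboard's lower edge stands: 6 mm above the bed, 26 mm in front of the hinge; axes as the stand's. The trough reaches from 11.5 mm behind this point (a low wall, top 12 mm above the bed) to 11 mm in front of it (the lip). A board flush on the open backrest has its lower back edge 10 mm behind this point.
- ledge_lip (a point): Middle of the upper inner edge of the ledge's front lip: 4 mm thick, 170 mm long, top 19 mm above the bed.
- spanner: Flat steel collet-nut spanner, 154 mm long, 8 mm thick, lying on the panel of the folded stand roughly along the hinge: straight shaft 16 mm wide, round end (22 mm) towards its -x (66 mm from the origin), open jaw 42 mm wide towards +x (88 mm from the origin). Origin in the middle of the shaft's underside; z up. About 0.16 kg.
- spanner_grip (a point): Best place to grip the spanner: middle of the shaft's thickness, 10 mm from the spanner's origin towards the jaw, near its centre of mass; shaft 16 mm wide here.
- tray: Open tin tool tray, 206 x 130 mm, walls 28 mm high and 3 mm thick; cannot move. Origin on the bed under its centre; x along its length, y across. A divider 23 mm high splits it lengthwise: a wide bay, empty, 200 x 90 mm inside, and a narrow bay on the -y side with collets in it.
- tray_bay (a point): Middle of the wide bay's floor, 3 mm above the bed; axes as the tray's.
- rack: Plywood base 176 x 140 mm with wire hoops 69 mm high that make three slots in a row, 52 mm apart along its x; cannot move. Each slot is 10 mm wide along x between its two hoops, open above. Origin on the bed under its centre. The clipboard and two sample panels stand in the slots in any order, planes across the rack's x.
- rack_floor (a point): Middle of the top of the rack's base, 8 mm above the bed, on which the boards stand.
- clipboard: Brown clipboard standing upright in the rack: board 125 mm wide (y), 200 mm tall (z), 5 mm thick (x), with a drawing and a steel clip on its +x face. Clip 80 mm wide, 11.5 mm thick, from 170 to 202 mm above the lower edge, centred. Origin in the middle of the lower edge, z up the board. About 0.2 kg. In the rack it may lean up to 5 degrees.
- clip_grip (a point): Place to grip the clipboard: 187 mm above its lower edge, halfway between the clip's front face and the board's back face, which are 16.5 mm apart along the clipboard's x here.
- clip_front (a point): Middle of the clip's front face, 187 mm above the lower edge and 14 mm in front of the board's middle plane.
- ply_panel: Bystander: plain plywood sample panel standing in the rack, 8 x 120 x 150 mm (thick, wide, tall); origin in the middle of the lower edge.
- plastic_panel: Bystander: plain white plastic sample panel standing in the rack, 6 x 130 x 130 mm (thick, wide, tall); origin in the middle of the lower edge.
- oil_bottle: Bystander: round oil bottle, 54 mm diameter, 130 mm tall, standing on the bed close to the stand; origin in the middle of its underside.
- bit_block: Bystander: wooden block 55 x 95 x 34 mm with router bits standing in it up to 73 mm above the bed, close to the stand; origin in the middle of its underside.

How it is judged:
By the outcome, as a careful person would: the job done as asked, in the order asked, and still so for the second after the job is handed in, with the robot touching nothing.
It also fails if it takes over 72 s, if anything falls off the work surface, if the arm or the gripper's body presses on something with over 40 N, if the wrist force passes 120 N, or if a joint passes its speed limit or range.

## Working session

There is one attempt and no reset: what is moved stays moved. The work goes in short steps, Python scripts to look and compute and a tool call to move; the robot and the scene stay as the last step left them, time stands still between calls to the robot, and variables do not carry over. Pictures are saved under pics/ and viewed, and the job is handed in when it is done.

Besides the shell and the picture viewer there is one more tool, called after "Request:" in YAML: its name, and indented under it one key for each argument. step_arm: Moves the arm, as the interface text tells. Its arguments: {"type":"object","properties":{"increments":{"type":"array","items":{"type":"array","items":{"type":"number"}}},"force":{"type":"number"}},"required":["increments"]}

```bash
ls; mkdir -p pics; python3 - <<'E'
from station import bot
import cv2
o=bot.get_obs();print(o['t'],o['eef_pos'],o['tool_rot'],o['gripper_width'])
for c in('side','top'):
    r=bot.read_camera(c);cv2.imwrite(f'pics/{c}0.png',r['color'][:,:,::-1]);print(r['intrinsics'],r['extrinsics'],[k for k in r])
E
```

```text
pics
0.0 [0.19270639 0.64628668 0.23031683] [-7.35008484e-05  1.44358775e-01  9.89524982e-01 -9.21020344e-04] 0.9977796343619363
[[381.89762041   0.         280.62404666]
 [  0.         381.89762041 210.36033171]
 [  0.           0.           1.        ]] [[ 0.82459138  0.4117481  -0.38795949  0.2505818 ]
 [-0.56537013  0.57535754 -0.59103326 -0.50902349]
 [-0.0201414   0.70670164  0.70722494  0.72656105]
 [ 0.          0.          0.          1.        ]] ['color', 'intrinsics', 'extrinsics']
[[537.48240518   0.         276.1293118 ]
 [  0.         537.48240518 206.15981384]
 [  0.           0.           1.        ]] [[-0.01956383  0.99350561 -0.11208863  0.41640613]
 [-0.9997915  -0.01878436  0.00800602  0.00895209]
 [ 0.00584851  0.11222188  0.99366596  1.62696077]
 [ 0.          0.          0.          1.        ]] ['color', 'intrinsics', 'extrinsics']
```

View pics/side0.png

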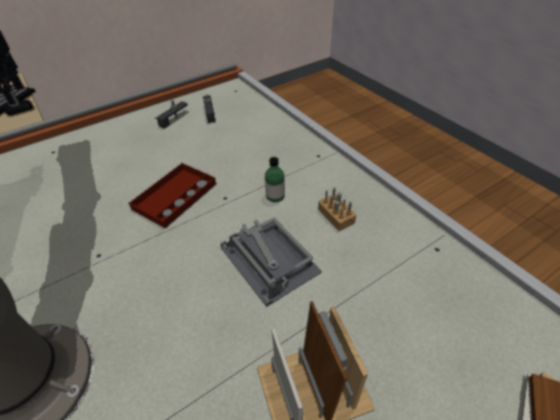

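View pics/top0.png

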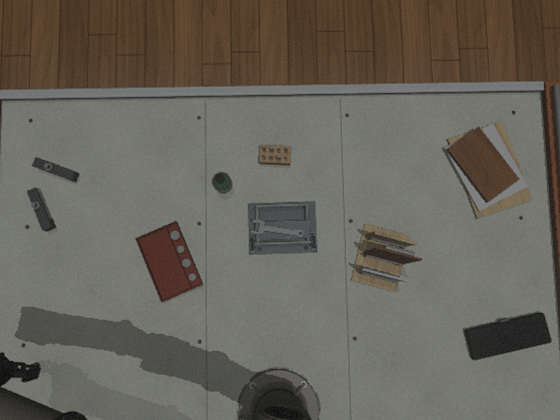

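```bash
cat > h.py <<'E'
import numpy as np,cv2
from station import bot
from scipy.spatial.transform import Rotation as R
import json,os
def cams():
    d={}
    for c in('side','top'):
        r=bot.read_camera(c); d[c]=r
    return d
def ray(r,loc):
    K=r['intrinsics'];E=r['extrinsics']
    u=loc[0]*560;v=loc[1]*420
    d=np.array([(u-K[0,2])/K[0,0],-(v-K[1,2])/K[1,1],-1.0])
    d=E[:3,:3]@d
    return E[:3,3],d/np.linalg.norm(d)
def onz(r,loc,z):
    o,d=ray(r,loc); return o+d*(z-o[2])/d[2]
def tri(rs,locs):
    A=np.zeros((3,3));b=np.zeros(3);L=[]
    for r,l in zip(rs,locs):
        o,d=ray(r,l);P=np.eye(3)-np.outer(d,d);A+=P;b+=P@o;L.append((o,P))
    x=np.linalg.solve(A,b)
    return x,[np.linalg.norm(P@(x-o)) for o,P in L]
def proj(r,p):
    E=r['extrinsics'];K=r['intrinsics'];p=np.atleast_2d(p)
    q=(p-E[:3,3])@E[:3,:3]
    return np.stack([K[0,0]*q[:,0]/-q[:,2]+K[0,2],K[1,1]*-q[:,1]/-q[:,2]+K[1,2]],1)
E
python3 - <<'E'
from h import *
np.set_printoptions(precision=4,suppress=True)
d=cams()
for n in ['stand','backrest_hinge','backrest_bar','backrest_panel','stand_ledge','ledge_lip','spanner','spanner_grip','tray','tray_bay','rack','rack_floor','clipboard','clip_grip','clip_front','ply_panel','plastic_panel','oil_bottle','bit_block']:
    P={c:bot.place_of(n,c) for c in d}
    s=n
    for c in d:
        s+=' | '+c+' '+' '.join('%.2f(%.0f,%.0f)'%(p['conf'],p['location'][0]*560,p['location'][1]*420) for p in P[c][:2])
    if P['side'] and P['top']:
        x,e=tri([d['side'],d['top']],[P['side'][0]['location'],P['top'][0]['location']])
        s+=' -> %s err %.1f'%(x,1000*max(e))
    print(s)
E
```

```text
stand | side 0.75(278,253) | top 0.92(283,218) -> [ 0.5605 -0.0237  0.0082] err 1.2
backrest_hinge | side 0.69(253,262) | top 0.68(284,243) -> [ 0.4877 -0.0262  0.028 ] err 1.3
backrest_bar | side 0.95(289,241) | top 0.98(280,202) 0.40(275,157) -> [ 0.6057 -0.0136  0.0131] err 7.2
backrest_panel | side 0.78(264,249) 0.53(291,238) | top 0.65(281,229) -> [ 0.5259 -0.0163  0.0392] err 0.8
stand_ledge | side 0.76(262,266) | top 0.74(281,233) -> [ 0.5174 -0.018  -0.0169] err 1.2
ledge_lip | side 0.63(264,258) | top 
spanner | side 0.65(265,250) | top 0.67(281,231) -> [ 0.5244 -0.0167  0.0358] err 2.4
spanner_grip | side 0.76(259,242) 0.23(312,391) | top 0.76(276,230) 0.74(380,256) -> [ 0.5225 -0.0008  0.052 ] err 1.4
tray | side 0.65(176,198) | top 0.92(172,261) 0.21(379,256) -> [ 0.4399  0.3138 -0.0055] err 0.3
tray_bay | side 0.71(174,194) 0.25(284,396) | top 0.64(165,262) -> [ 0.44    0.335  -0.0056] err 1.5
rack | side 0.72(313,391) | top 0.75(381,259) -> [ 0.4356 -0.319  -0.0084] err 0.5
rack_floor | side  | top 0.79(379,255)
clipboard | side 0.59(312,391) | top 0.84(380,259) -> [ 0.4338 -0.3163 -0.0078] err 0.1
clip_grip | side 0.69(330,341) 0.41(277,193) | top 0.78(399,252) -> [ 0.45   -0.3281  0.1916] err 0.3
clip_front | side 0.64(334,339) 0.57(177,200) | top 0.66(401,250) 0.45(221,184) -> [ 0.4541 -0.3315  0.199 ] err 0.7
ply_panel | side 0.74(338,374) | top 0.51(386,240) 0.19(276,227) -> [ 0.4871 -0.3298  0.0202] err 3.6
plastic_panel | side 0.67(287,397) | top 0.57(376,276) 0.49(381,256) -> [ 0.3851 -0.3013  0.0013] err 2.8
oil_bottle | side 0.60(333,216) 0.57(273,196) | top 0.62(163,262) 0.55(219,185) -> [0.5685 0.1294 0.1079] err 226.2
bit_block | side 0.63(332,219) 0.29(277,196) | top 0.60(277,157) 0.17(379,255) -> [ 0.7492 -0.0054 -0.0058] err 5.9
```

```bash
python3 - <<'E'
import cv2
t=cv2.imread('pics/top0.png');s=cv2.imread('pics/side0.png')
def crop(im,x0,y0,w,h,k): return cv2.resize(im[y0:y0+h,x0:x0+w],None,fx=k,fy=k,interpolation=cv2.INTER_CUBIC)
cv2.imwrite('pics/a.png',crop(t,240,190,90,70,8))
cv2.imwrite('pics/b.png',crop(s,215,210,110,95,7))
cv2.imwrite('pics/c.png',crop(t,340,215,90,80,7))
cv2.imwrite('pics/d.png',crop(s,250,290,130,130,4))
cv2.imwrite('pics/e.png',crop(t,125,210,90,100,6))
cv2.imwrite('pics/f.png',crop(s,120,155,105,80,7))
E
```

```text
(no output)
```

View pics/a.png

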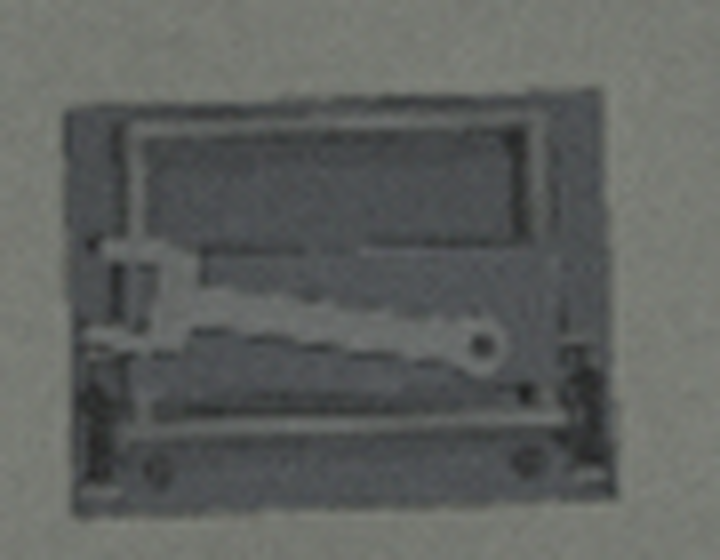

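View pics/b.png

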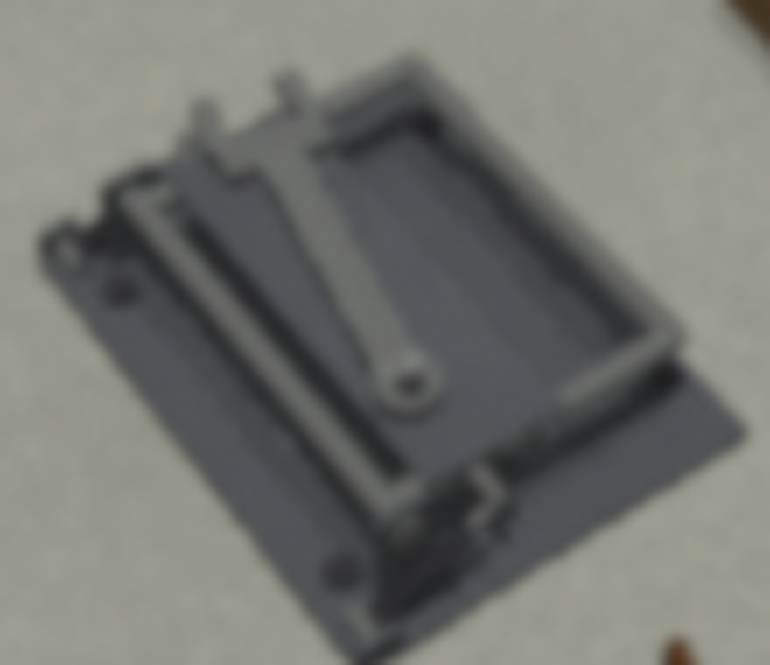

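View pics/c.png

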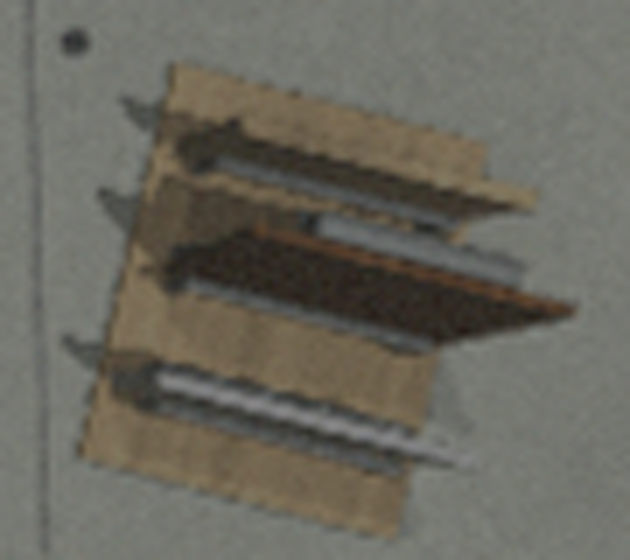

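View pics/d.png

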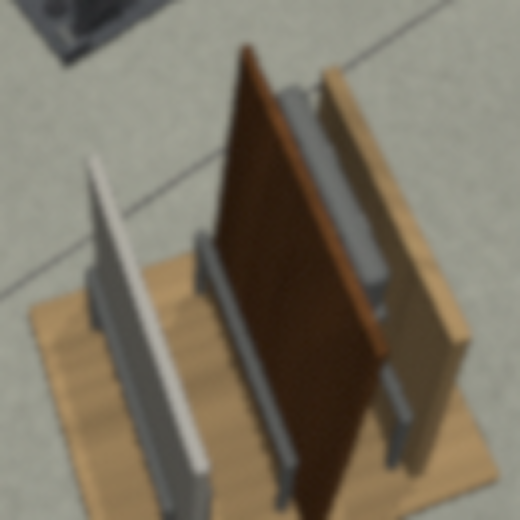

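View pics/e.png

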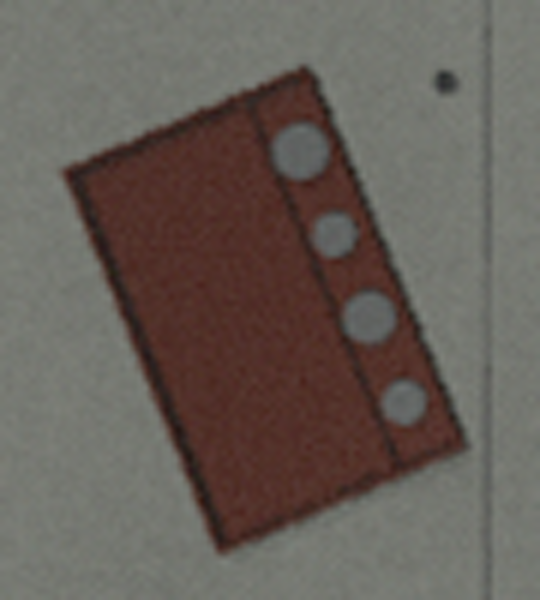

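View pics/f.png

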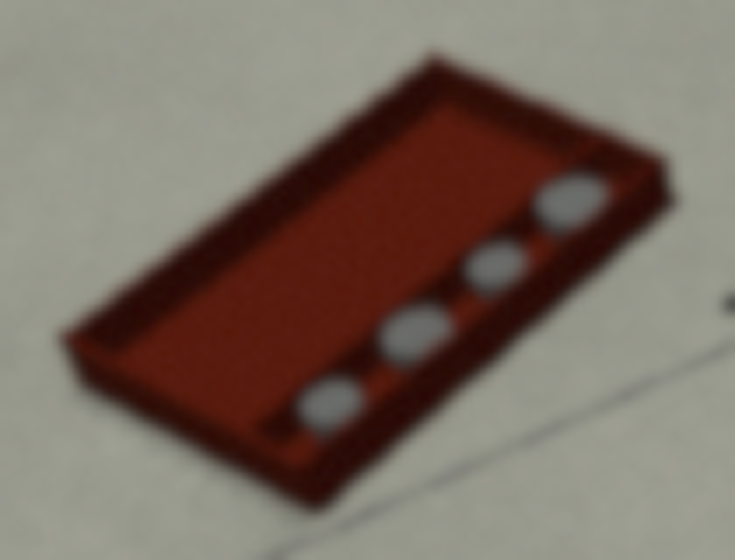

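```bash
cat > fit0.py <<'E'
from h import *
from scipy.optimize import least_squares
np.set_printoptions(precision=4,suppress=True)
d=cams();T=d['top'];S=d['side']
def px(off,k,X): return np.array(off)+(np.array(X)+.5)/k-.5
def fit(name,obs,x0,leanf=None):
    # obs: (cam, pixel, local pt); params x,y,yaw(,extra)
    def mod(p,L): 
        c,s=np.cos(p[2]),np.sin(p[2])
        return np.array([p[0]+c*L[0]-s*L[1],p[1]+s*L[0]+c*L[1],L[2]]) if leanf is None else leanf(p,L)
    f=lambda p:np.concatenate([(proj(c,mod(p,L))[0]-q)*(2.5 if c is T else 2) for c,q,L in obs])
    r=least_squares(f,x0,loss='soft_l1')
    print(name,r.x,'yaw deg',np.degrees(r.x[2:]),'\n res mm',r.fun.reshape(-1,2).round(1).tolist())
    return r.x
a=lambda X:px((240,190),8,X); b=lambda X:px((215,210),7,X)
fit('stand',[(T,a((68,110)),(.05,.1025,.006)),(T,a((603,90)),(.05,-.1025,.006)),(T,a((615,497)),(-.105,-.1025,.006)),(T,a((75,515)),(-.105,.1025,.006)),
 (S,b((745,432)),(.05,-.1025,.006)),(S,b((355,662)),(-.105,-.1025,.006)),(S,b((680,335)),(.037,-.075,.041)),(S,b((415,62)),(.037,.075,.041))],[.56,-.02,0])
fit('spanner',[(T,a((483,345)),(-.055,0,.052)),(T,a((108,245)),(.088,-.018,.052)),(T,a((92,335)),(.088,.018,.052)),
 (S,b((410,382)),(-.055,0,.052)),(S,b((292,78)),(.088,-.018,.052)),(S,b((205,105)),(.088,.018,.052))],[.53,0,1.5])
e=lambda X:px((125,210),6,X); f=lambda X:px((120,155),7,X)
# tray narrow bay on -y side: toward -Y world/+? corners
fit('tray',[(T,e((68,172)),(.103,.065,.028)),(T,e((308,68)),(.103,-.065,.028)),(T,e((466,448)),(-.103,-.065,.028)),(T,e((222,550)),(-.103,.065,.028)),
 (S,f((65,340)),(-.103,.065,.028)),(S,f((437,55)),(.103,.065,.028)),(S,f((665,160)),(.103,-.065,.028))],[.44,.31,.3])
c=lambda X:px((340,215),7,X); g=lambda X:px((250,290),4,X)
fit('rack',[(T,c((175,65)),(.088,.07,.008)),(T,c((487,145)),(.088,-.07,.008)),(T,c((397,540)),(-.088,-.07,.008)),(T,c((82,458)),(-.088,.07,.008)),(S,g((30,312)),(-.088,.07,.008)),(S,g((497,478)),(.088,-.07,.008))],[.43,-.32,-.25])
def lf(p,L):
    Rm=R.from_euler('ZY',[p[2],p[3]]).as_matrix()
    return np.array([p[0],p[1],.008])+Rm@np.array(L)
fit('clip',[(T,c((245,228)),(-.0025,.0625,.2)),(T,c((578,308)),(0,-.0625,.2)),(S,g((245,47)),(0,.0625,.2)),(S,g((385,355)),(0,-.0625,.2)),
 (S,g((300,92)),(.014,.04,.2)),(S,g((385,275)),(.014,-.04,.2)),(T,c((528,262)),(.014,-.04,.2)),(T,c((320,215)),(.014,.04,.2))],[.43,-.32,-.25,0],lf)
for cm in d:print(cm,[(n,[(round(p['location'][0]*560),round(p['location'][1]*420),round(p['conf'],2)) for p in bot.place_of(n,cm)]) for n in('oil_bottle','bit_block')])
print([x for x in dir(bot) if x[0]!='_'],bot.get_obs()['t'])
E
python3 fit0.py
```

```text
stand [ 0.5619 -0.0214  0.0038] yaw deg [0.2151] 
 res mm [[-0.3, -1.6], [1.1, 0.9], [1.5, 1.6], [-0.2, -0.1], [1.9, -1.2], [0.3, 2.0], [-2.2, -2.7], [-0.4, -2.2]]
spanner [ 0.5228 -0.0191  1.402 ] yaw deg [80.3281] 
 res mm [[1.1, 0.7], [0.2, -1.3], [0.4, 0.8], [0.5, -0.1], [0.1, -3.4], [-2.6, -1.7]]
tray [0.4391 0.3159 0.3914] yaw deg [22.428] 
 res mm [[-0.9, -0.6], [0.5, -0.8], [1.3, 0.8], [0.5, 3.1], [-1.5, -1.4], [-0.3, -1.0], [1.6, -1.5]]
rack [ 0.4372 -0.315  -0.2752] yaw deg [-15.7656] 
 res mm [[0.9, -0.6], [2.2, 0.1], [1.1, 1.8], [-0.4, 1.1], [-2.8, -4.4], [1.8, -2.5]]
clip [ 0.4005 -0.3121 -0.2724  0.2382] yaw deg [-15.6078  13.6488] 
 res mm [[3.0, 2.4], [-0.5, 1.3], [-0.0, 0.1], [-0.1, -0.4], [-0.2, -1.2], [3.1, 4.0], [-1.3, -0.1], [-0.4, -2.2]]
side [('oil_bottle', [(273, 195, 0.84), (335, 334, 0.37)]), ('bit_block', [(332, 214, 0.98), (274, 194, 0.41)])]
top [('oil_bottle', [(225, 185, 0.52)]), ('bit_block', [(273, 156, 0.95), (381, 255, 0.39)])]
['PlanningError', 'get_obs', 'grip_depth', 'hand_in', 'place_of', 'read_camera', 'recognise'] 2.4
```

Request:
step_arm:
  increments:
    - [0.332,-0.655,0,0,0,-83,0.3]
    - [0.332,-0.655,0,0,0,-83,0.3]
    - [0.332,-0.655,0,0,0,-83,0.3]
    - [0.332,-0.655,0,0,0,-83,0.3]
    - [0.332,-0.655,0,0,0,-83,0.3]
    - [0.332,-0.655,0,0,0,-83,0.3]
    - [0.332,-0.655,0,0,0,-83,0.3]
    - [0.332,-0.655,0,0,0,-83,0.3]
    - [0.332,-0.655,0,0,0,-83,0.3]
    - [0.332,-0.655,0,0,0,-83,0.3]
  force: 40

```text
t: 3.23
eef_pos: [0.3818, 0.2734, 0.2317]
tool_rot: [-0.0, 0.698, 0.716, 0.001]
contact_force: [1.5, 0.3, 0.3]
gripper_width: 0.351
```

```bash
cat >> h.py <<'E'
def st():
    o=bot.get_obs();M=R.from_quat(np.roll(o['tool_rot'],-1)).as_matrix()
    print('t %.2f'%o['t'],'pos',np.round(o['eef_pos'],4),'yang %.1f'%np.degrees(np.arctan2(M[1,1],M[0,1])),'z',np.round(M[:,2],3),'F',np.round(o['contact_force'],1),'w %.1fmm'%(85*o['gripper_width']),'q',np.round(o['q'],2))
    return o
E
python3 -c "
from h import *
st()"
```

```text
t 3.23 pos [0.3818 0.2734 0.2317] yang 1.4 z [ 0.     0.001 -1.   ] F [1.5 0.3 0.3] w 29.9mm q [-1.11  0.13  0.39  2.05 -0.06  0.97 -0.66]
```

Request:
step_arm:
  increments:
    - [0.1427,-0.2826,0,0,0,-11,0.3]
    - [0.1427,-0.2826,0,0,0,-11,0.3]
    - [0.1427,-0.2826,0,0,0,-11,0.3]
    - [0.1427,-0.2826,0,0,0,-11,0.3]
    - [0.1427,-0.2826,0,0,0,-11,0.3]
    - [0.1427,-0.2826,0,0,0,-11,0.3]
    - [0.1427,-0.2826,0,0,0,-11,0.3]
    - [0.1427,-0.2826,-0.04,0,0,-11,0.3]
    - [0.1427,-0.2826,-0.08,0,0,-11,0.3]
    - [0.1427,-0.2826,-0.11,0,0,-11,0.3]

```text
t: 4.07
eef_pos: [0.5246, -0.0097, 0.1199]
tool_rot: [0.001, 0.763, 0.647, 0.0]
contact_force: [-1.1, 1.5, -0.8]
gripper_width: 0.349
```

```bash
python3 -c "
from h import *
st();d=cams()
for c in d:
    cv2.imwrite(f'pics/{c}1.png',d[c]['color'][:,:,::-1])
k=6
t=d['top']['color'][190:265,235:325,::-1];s=d['side']['color'][180:310,195:325,::-1]
cv2.imwrite('pics/t1.png',np.hstack([cv2.resize(t,(420,350),interpolation=2),cv2.resize(s,(350,350),interpolation=2)]))
o=bot.get_obs()
for c in d: print(c,proj(d[c],o['eef_pos']))
"
```

```text
t 4.07 pos [ 0.5246 -0.0097  0.1199] yang -9.4 z [ 0.002 -0.001 -1.   ] F [-1.1  1.5 -0.8] w 29.6mm q [-0.55  0.42  0.56  2.04 -0.32  0.76  0.04]
side [[258.28114308 224.7690824 ]]
top [[278.26740217 229.60585224]]
```

View pics/t1.png

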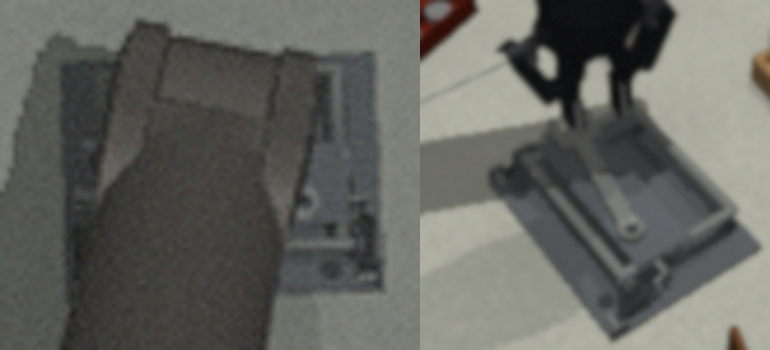

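Request:
step_arm:
  increments:
    - [0,0,-0.03,0,0,0,0.3]
    - [0,0,-0.055,0,0,0,0.3]
    - [0,0,-0.06,0,0,0,0.3]

```text
t: 4.42
eef_pos: [0.5231, -0.0066, 0.0603]
tool_rot: [-0.001, 0.761, 0.648, -0.001]
contact_force: [-0.1, 0.5, -0.0]
gripper_width: 0.347
```

```bash
python3 -c "
from h import *
o=st();d=cams()
s=d['side']['color'][190:290,205:325,::-1]
im=cv2.resize(s,None,fx=6,fy=6,interpolation=2)
p=o['eef_pos'];P=proj(d['side'],p)[0];print(P)
x,y=(P-[205,190])*6+2.5
cv2.circle(im,(int(x),int(y)),4,(0,0,255),1)
cv2.imwrite('pics/t2.png',im)
"
```

```text
t 4.42 pos [ 0.5231 -0.0066  0.0603] yang -9.1 z [-0.003  0.    -1.   ] F [-0.1  0.5 -0. ] w 29.5mm q [-0.49  0.52  0.49  2.08 -0.4   0.64  0.11]
[260.54071809 240.76407061]
```

View pics/t2.png

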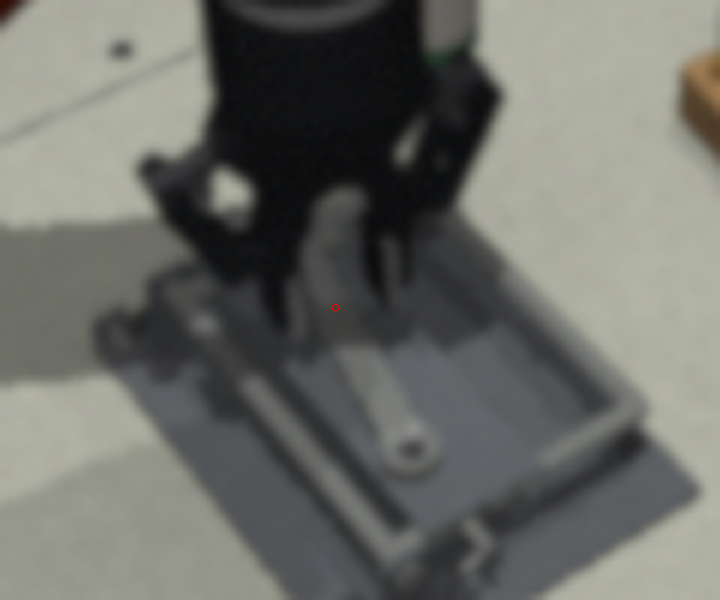

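Request:
step_arm:
  increments:
    - [0,0,-0.008,0,0,0,0.3]
    - [0,0,-0.012,0,0,0,0.3]
    - [0,0,-0.013,0,0,0,0.3]
    - [0,0,-0.013,0,0,0,0.3]

```text
t: 4.85
eef_pos: [0.5242, -0.0072, 0.0488]
tool_rot: [0.0, 0.762, 0.648, 0.0]
contact_force: [0.6, 0.4, 0.7]
gripper_width: 0.35
```

Request:
step_arm:
  increments:
    - [0,0,0,0,0,0,1]
    - [0,0,0,0,0,0,1]
    - [0,0,0,0,0,0,1]
    - [0,0,0,0,0,0,1]
    - [0,0,0,0,0,0,1]
    - [0,0,0,0,0,0,1]
  force: 50

```text
t: 5.35
eef_pos: [0.5243, -0.0073, 0.049]
tool_rot: [0.0, 0.762, 0.648, 0.0]
contact_force: [-2.2, 0.2, 7.0]
gripper_width: 0.155
```

Request:
step_arm:
  increments:
    - [0,0,0.005,0,0,0,1]
    - [0,0,0.015,0,0,0,1]
    - [0,0,0.03,0,0,0,1]
    - [0,0,0.05,0,0,0,1]
    - [0,0,0.07,0,0,0,1]
    - [0,0,0.07,0,0,0,1]

```text
t: 5.85
eef_pos: [0.5262, -0.0077, 0.1221]
tool_rot: [0.002, 0.762, 0.648, 0.002]
contact_force: [0.4, -0.4, -1.3]
gripper_width: 0.156
```

```bash
python3 -c "
from h import *
o=st();d=cams()
s=d['side']['color'][180:290,205:325,::-1]
im=cv2.resize(s,None,fx=5,fy=5,interpolation=2)
cv2.imwrite('pics/t3.png',im)
"
```

```text
t 5.85 pos [ 0.5262 -0.0077  0.1221] yang -9.3 z [ 0.006  0.001 -1.   ] F [ 0.4 -0.4 -1.3] w 13.3mm q [-0.56  0.42  0.57  2.04 -0.32  0.76  0.05]
```

View pics/t3.png

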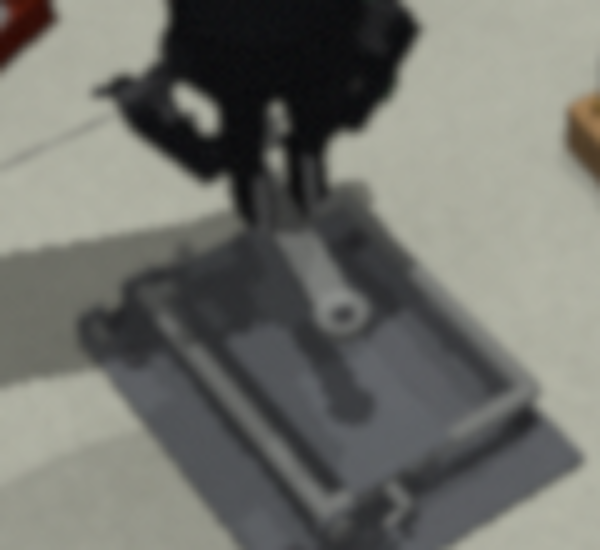

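Request:
step_arm:
  increments:
    - [0,0,0.04,0,0,0,1]
    - [-0.01,0.035,0.07,0,0,-7,1]
    - [-0.02,0.07,0.08,0,0,-14,1]
    - [-0.03,0.105,0.08,0,0,-21,1]
    - [-0.04,0.14,0.08,0,0,-28,1]
    - [-0.05,0.18,0.08,0,0,-35,1]
    - [-0.06,0.22,0.08,0,0,-42,1]
    - [-0.07,0.26,0.08,0,0,-49,1]
    - [-0.083,0.3,0.08,0,0,-56,1]
    - [-0.093,0.339,0.07,0,0,-58,1]
  force: 80

```text
t: 6.78
eef_pos: [0.4343, 0.3175, 0.1911]
tool_rot: [-0.0, 0.981, 0.194, 0.0]
contact_force: [0.8, 0.4, -2.3]
gripper_width: 0.143
```

Request:
step_arm:
  increments:
    - [0,0,-0.03,0,0,0,1]
    - [0,0,-0.07,0,0,0,1]
    - [0,0,-0.1,0,0,0,1]
    - [0,0,-0.12,0,0,0,1]
    - [0,0,-0.12,0,0,0,1]

```text
t: 7.2
eef_pos: [0.4318, 0.3132, 0.0664]
tool_rot: [0.003, 0.98, 0.198, -0.004]
contact_force: [-1.6, -0.0, -1.4]
gripper_width: 0.135
```

```bash
python3 -c "
from h import *
o=st();d=cams()
s=d['side']['color'][130:240,110:240,::-1]
im=cv2.resize(s,None,fx=5,fy=5,interpolation=2)
cv2.imwrite('pics/t4.png',im)
s=d['top']['color'][200:310,100:230,::-1]
cv2.imwrite('pics/t4t.png',cv2.resize(s,None,fx=5,fy=5,interpolation=2))
"
```

```text
t 7.20 pos [0.4318 0.3132 0.0664] yang -67.2 z [-0.007 -0.007 -1.   ] F [-1.6 -0.  -1.4] w 11.5mm q [-1.22  0.55  0.61  2.05 -0.49  0.7  -1.46]
```

View pics/t4.png

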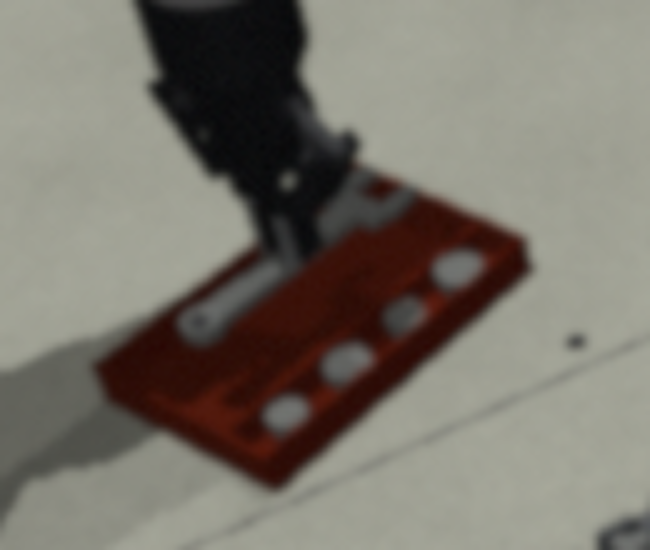

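View pics/t4t.png

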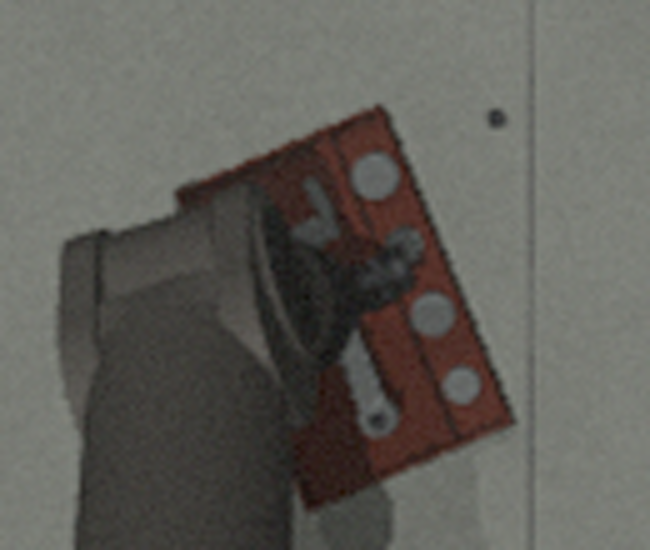

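Request:
step_arm:
  increments:
    - [0.001,0.018,0,0,0,0,1]
    - [0.001,0.018,-0.015,0,0,0,1]
    - [0.001,0.018,-0.035,0,0,0,1]
    - [0.001,0.018,-0.045,0,0,0,1]
    - [0.001,0.018,-0.05,0,0,0,1]
    - [0.001,0.018,-0.05,0,0,0,1]

```text
t: 7.8
eef_pos: [0.4363, 0.3333, 0.0212]
tool_rot: [0.0, 0.98, 0.197, -0.0]
contact_force: [-0.3, -0.1, -1.0]
gripper_width: 0.136
```

```bash
python3 -c "
from h import *
o=st();d=cams()
s=d['side']['color'][130:240,110:240,::-1]
im=cv2.resize(s,None,fx=5,fy=5,interpolation=2)
cv2.imwrite('pics/t5.png',im)
"
```

```text
t 7.80 pos [0.4363 0.3333 0.0212] yang -67.2 z [-0. -0. -1.] F [-0.3 -0.1 -1. ] w 11.6mm q [-1.18  0.64  0.54  2.03 -0.56  0.62 -1.43]
```

View pics/t5.png

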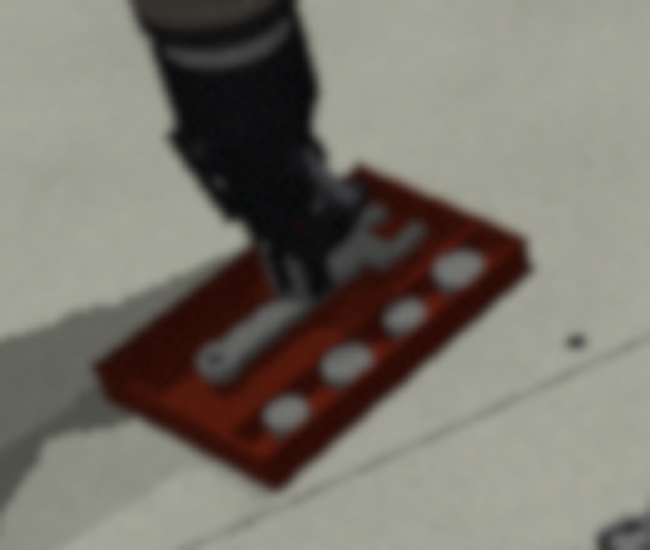

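Request:
step_arm:
  increments:
    - [-0.001,0,-0.004,0,0,0,1]
    - [-0.001,0,-0.008,0,0,0,1]
    - [-0.001,0,-0.011,0,0,0,1]
    - [-0.001,0,-0.012,0,0,0,1]
    - [-0.001,0,-0.013,0,0,0,1]

```text
t: 8.32
eef_pos: [0.4352, 0.3336, 0.0082]
tool_rot: [-0.0, 0.98, 0.197, -0.0]
contact_force: [-4.3, -2.0, 13.1]
gripper_width: 0.137
```

Request:
step_arm:
  increments:
    - [0,0,0.001,0,0,0,0.55]
    - [0,0,0.001,0,0,0,0.3]
    - [0,0,0.001,0,0,0,0.25]
    - [0,0,0.001,0,0,0,0.25]
    - [0,0,0.02,0,0,0,0.25]
    - [0,0,0.05,0,0,0,0.25]
    - [0,0,0.09,0,0,0,0.25]
    - [0,0,0.13,0,0,0,0.25]
    - [0,0,0.15,0,0,0,0.25]

```text
t: 9.07
eef_pos: [0.4371, 0.3342, 0.1623]
tool_rot: [-0.001, 0.98, 0.197, 0.002]
contact_force: [0.3, 0.7, 0.2]
gripper_width: 0.376
```

```bash
python3 -c "
from h import *
o=st();d=cams()
s=d['side']['color'][130:240,110:240,::-1]
im=cv2.resize(s,None,fx=5,fy=5,interpolation=2)
cv2.imwrite('pics/t6.png',im)
"
```

```text
t 9.07 pos [0.4371 0.3342 0.1623] yang -67.3 z [ 0.003  0.003 -1.   ] F [0.3 0.7 0.2] w 32.0mm q [-1.33  0.43  0.73  1.96 -0.37  0.88 -1.58]
```

View pics/t6.png

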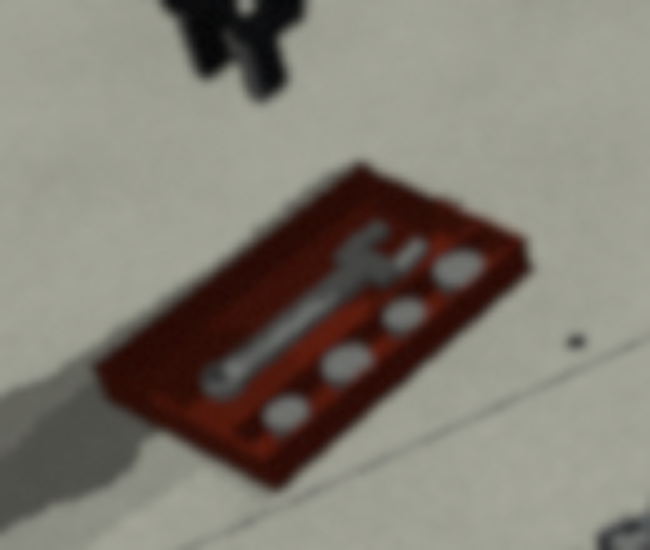

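Request:
step_arm:
  increments:
    - [0,0,0.04,0,0,7,0.25]
    - [0,-0.04,0.05,0,0,14,0.25]
    - [0.02,-0.075,0.05,0,0,21,0.25]
    - [0.04,-0.11,0.05,0,0,28,0.25]
    - [0.06,-0.145,0.05,0,0,35,0.25]
    - [0.08,-0.18,0.05,0,0,42,0.25]
    - [0.1,-0.215,0.05,0,0,49,0.25]
    - [0.12,-0.25,0.05,0,0,56,0.25]
    - [0.14,-0.285,0.05,0,0,63,0.25]
    - [0.16,-0.32,0.05,0,0,67.5,0.25]

```text
t: 10.0
eef_pos: [0.5877, 0.0257, 0.2069]
tool_rot: [-0.001, 0.707, 0.707, -0.001]
contact_force: [0.5, 0.3, -0.0]
gripper_width: 0.379
```

```bash
python3 -c "
from h import *
o=st();d=cams()
s=d['side']['color'][130:310,110:340,::-1]
cv2.imwrite('pics/t7.png',cv2.resize(s,None,fx=3.4,fy=3.2,interpolation=2))
s=d['top']['color'][200:310,120:220,::-1]
cv2.imwrite('pics/t7t.png',cv2.resize(s,None,fx=5,fy=5,interpolation=2))
for c in d: print(c,[(n,[(round(p['location'][0]*560),round(p['location'][1]*420),round(p['conf'],2)) for p in bot.place_of(n,c)][:2]) for n in('spanner','backrest_bar','oil_bottle')])
"
```

```text
t 10.00 pos [0.5877 0.0257 0.2069] yang 0.0 z [-0.002  0.    -1.   ] F [ 0.5  0.3 -0. ] w 32.2mm q [-0.59  0.4   0.58  1.82 -0.26  0.99  0.09]
side [('spanner', [(167, 196, 0.83)]), ('backrest_bar', [(276, 253, 0.74), (291, 239, 0.64)]), ('oil_bottle', [(273, 196, 0.92)])]
top [('spanner', [(166, 266, 0.88)]), ('backrest_bar', [(279, 201, 0.96)]), ('oil_bottle', [(224, 186, 0.76), (284, 220, 0.74)])]
```

View pics/t7.png

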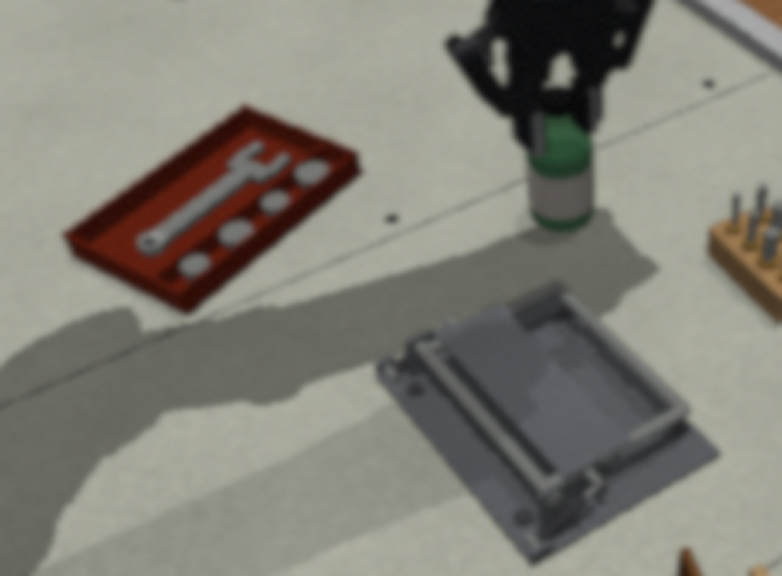

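View pics/t7t.png

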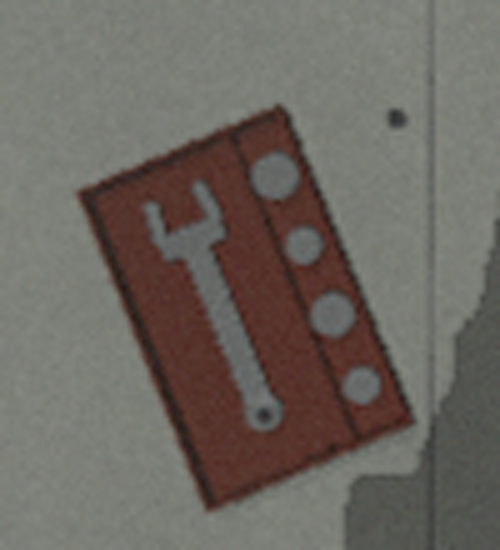

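```bash
python3 -c "
from h import *
d=cams()
s=np.ascontiguousarray(d['side']['color'][200:310,210:330,::-1])
im=cv2.resize(s,None,fx=6,fy=5,interpolation=2)
th=.0038;c,sn=np.cos(th),np.sin(th)
for h,a,z in [(.112,.075,.036),(.112,-.075,.036),(.112,0,.036),(.112,0,.041),(0,.075,.036),(0,-.075,.036),(.03,-.1025-0,.006),(.125,-.1025,.006),(-.03,-.1025,.006)]:
    x=h-.075;p=[.5619+c*x-sn*a,-.0214+sn*x+c*a,z]
    P=proj(d['side'],p)[0];q=((P-[210,200])+.5)*[6,5]-.5
    cv2.circle(im,tuple(int(v) for v in q),3,(0,0,255),1)
cv2.imwrite('pics/t8.png',im)
"
```

View pics/t8.png

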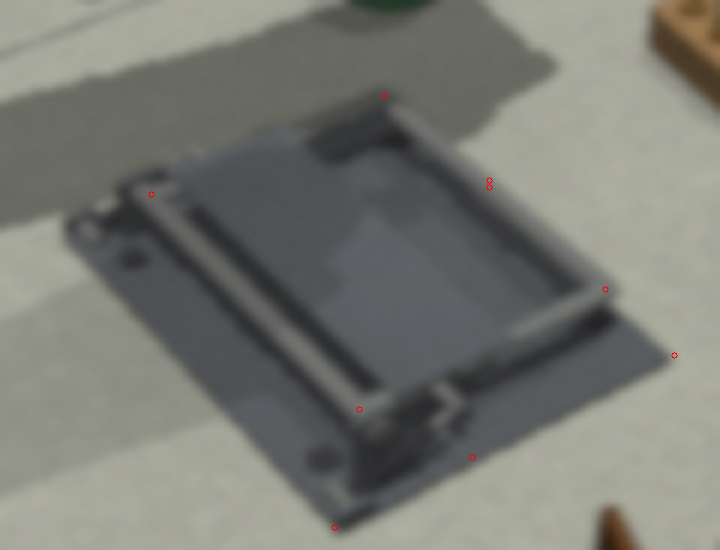

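Request:
step_arm:
  increments:
    - [0.011,-0.035,-0.01,0,0,0,0.25]
    - [0.011,-0.047,-0.04,0,0,0,0.25]
    - [0.011,-0.047,-0.075,0,0,0,0.25]
    - [0.011,-0.047,-0.1,0,0,0,0.25]
    - [0.011,-0.047,-0.12,0,0,0,0.25]
    - [0.011,-0.047,-0.12,0,0,0,0.25]

```text
t: 11.0
eef_pos: [0.5957, -0.0186, 0.0843]
tool_rot: [-0.002, 0.709, 0.706, -0.003]
contact_force: [-1.0, 0.2, -0.7]
gripper_width: 0.376
```

```bash
python3 -c "
from h import *
o=st();d=cams()
s=np.ascontiguousarray(d['side']['color'][180:290,210:330,::-1])
im=cv2.resize(s,None,fx=6,fy=5,interpolation=2)
cv2.imwrite('pics/t9.png',im);st()
"
```

```text
t 11.00 pos [ 0.5957 -0.0186  0.0843] yang -0.2 z [-0.007 -0.    -1.   ] F [-1.   0.2 -0.7] w 31.9mm q [-0.44  0.58  0.5   1.89 -0.38  0.78  0.26]
t 11.10 pos [ 0.5986 -0.0193  0.0882] yang -0.3 z [-0.001 -0.    -1.   ] F [-0.   0.2 -0. ] w 32.1mm q [-0.44  0.57  0.5   1.88 -0.38  0.78  0.26]
```

View pics/t9.png

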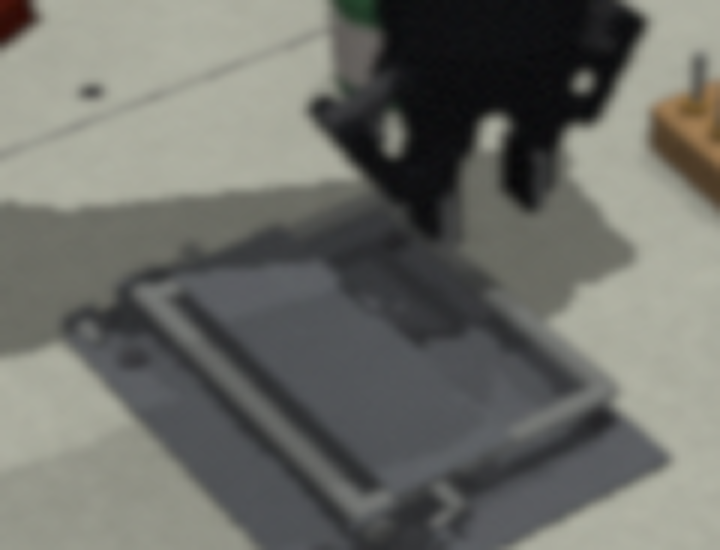

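Request:
step_arm:
  increments:
    - [0,-0.002,-0.02,0,0,0,0.25]
    - [0,-0.002,-0.045,0,0,0,0.25]
    - [0,-0.002,-0.06,0,0,0,0.25]
    - [0,-0.002,-0.07,0,0,0,0.25]
    - [0,-0.002,-0.07,0,0,0,0.25]
    - [0,-0.002,-0.07,0,0,0,0.25]

```text
t: 11.6
eef_pos: [0.5997, -0.0218, 0.0194]
tool_rot: [0.001, 0.709, 0.705, 0.001]
contact_force: [0.5, 0.2, 0.6]
gripper_width: 0.374
```

Request:
step_arm:
  increments:
    - [0,0,0,0,0,0,0.6]
    - [0,0,0,0,0,0,1]
    - [0,0,0,0,0,0,1]
    - [0,0,0,0,0,0,1]
    - [0,0,0,0,0,0,1]
    - [0,0,0,0,0,0,1]
  force: 60

```text
t: 12.1
eef_pos: [0.5977, -0.022, 0.0195]
tool_rot: [-0.001, 0.709, 0.705, -0.0]
contact_force: [-7.1, -0.3, 8.3]
gripper_width: 0.091
```

```bash
python3 -c "
from h import *
o=st();d=cams()
s=np.ascontiguousarray(d['side']['color'][180:290,210:330,::-1])
im=cv2.resize(s,None,fx=6,fy=5,interpolation=2)
cv2.imwrite('pics/t10.png',im);st()
"
```

```text
t 12.10 pos [ 0.5977 -0.022   0.0195] yang -0.3 z [-0.002  0.001 -1.   ] F [-7.1 -0.3  8.3] w 7.7mm q [-0.39  0.67  0.44  1.91 -0.44  0.66  0.31]
t 12.20 pos [ 0.5978 -0.022   0.0195] yang -0.3 z [-0.002  0.001 -1.   ] F [-5.1  0.8  7.1] w 7.4mm q [-0.39  0.67  0.44  1.91 -0.44  0.66  0.31]
```

View pics/t10.png

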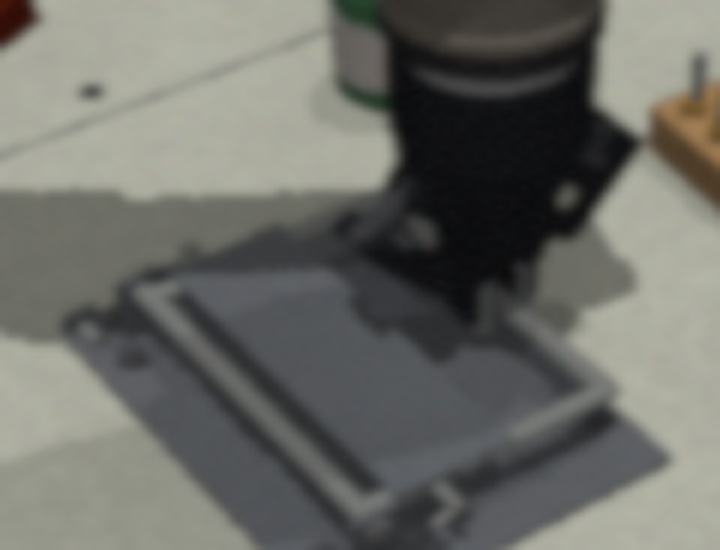

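Request:
step_arm:
  increments:
    - [-0.0002,0,0.0056,0,0,0,1]
    - [-0.0006,0,0.0112,0,0,0,1]
    - [-0.0022,0,0.0223,0,0,0,1]
    - [-0.005,0,0.0331,0,0,0,1]
    - [-0.0088,0,0.0436,0,0,0,1]
    - [-0.0137,0,0.0537,0,0,0,1]
    - [-0.0137,0,0.0537,0,0,0,1]

```text
t: 12.78
eef_pos: [0.5847, -0.0221, 0.0742]
tool_rot: [0.0, 0.709, 0.705, 0.001]
contact_force: [-0.4, -1.0, -6.0]
gripper_width: 0.089
```

```bash
python3 -c "
from h import *
o=st();d=cams()
s=np.ascontiguousarray(d['side']['color'][160:280,200:330,::-1])
im=cv2.resize(s,None,fx=5,fy=5,interpolation=2)
cv2.imwrite('pics/t11.png',im);st()
"
```

```text
t 12.78 pos [ 0.5847 -0.0221  0.0742] yang -0.4 z [ 0.001  0.001 -1.   ] F [-0.4 -1.  -6. ] w 7.6mm q [-0.44  0.57  0.49  1.93 -0.39  0.74  0.28]
t 12.88 pos [ 0.5854 -0.0221  0.0728] yang -0.3 z [ 0.002  0.    -1.   ] F [ 0.3 -1.2 -5. ] w 7.7mm q [-0.44  0.57  0.49  1.93 -0.39  0.73  0.28]
```

View pics/t11.png

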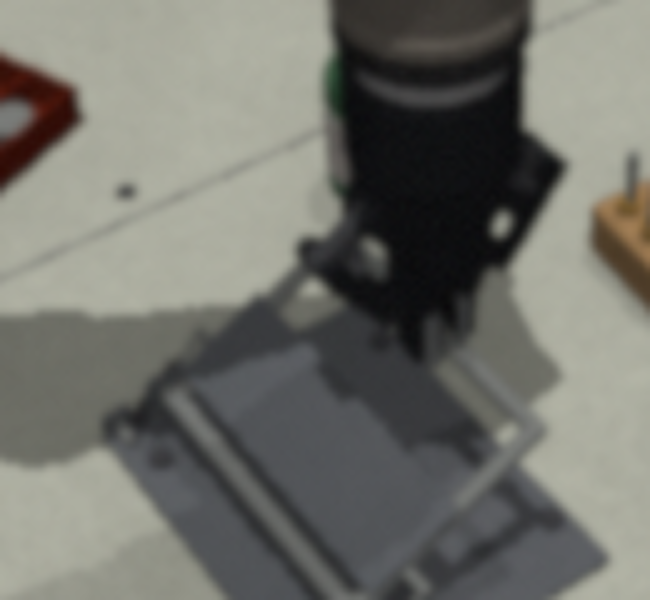

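Request:
step_arm:
  increments:
    - [-0.0091,0,0.0141,0,0,0,1]
    - [-0.0203,0,0.0266,0,0,0,1]
    - [-0.0331,0,0.0374,0,0,0,1]
    - [-0.0475,0,0.0461,0,0,0,1]
    - [-0.063,0,0.0526,0,0,0,1]
    - [-0.0793,0,0.0567,0,0,0,1]
    - [-0.096,0,0.0583,0,0,0,1]
    - [-0.1127,0,0.0574,0,0,0,1]
    - [-0.1259,0,0.0548,0,0,0,1]
    - [-0.1292,0,0.054,0,0,0,1]

```text
t: 13.72
eef_pos: [0.4557, -0.0238, 0.1288]
tool_rot: [0.0, 0.71, 0.704, 0.001]
contact_force: [-14.1, -5.8, 35.8]
gripper_width: 0.09
```

```bash
python3 -c "
from h import *
o=st();d=cams()
s=np.ascontiguousarray(d['side']['color'][160:290,190:330,::-1])
im=cv2.resize(s,None,fx=5,fy=4.6,interpolation=2)
cv2.imwrite('pics/t12.png',im);st()
"
```

```text
t 13.72 pos [ 0.4557 -0.0238  0.1288] yang -0.5 z [ 0.002  0.001 -1.   ] F [-14.1  -5.8  35.8] w 7.6mm q [-0.58  0.29  0.59  2.19 -0.25  0.72  0.17]
t 13.82 pos [ 0.4549 -0.0238  0.1285] yang -0.5 z [-0.001  0.001 -1.   ] F [-17.1  -5.6  40.3] w 7.2mm q [-0.58  0.29  0.59  2.19 -0.25  0.72  0.17]
```

View pics/t12.png

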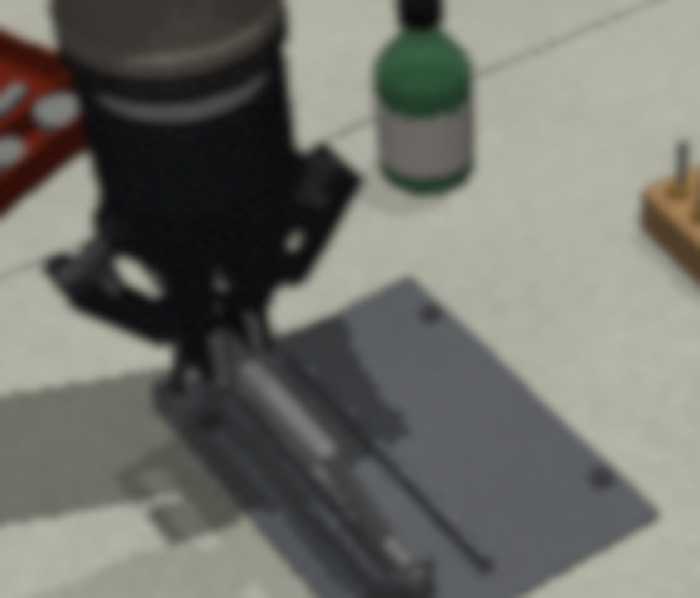

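Request:
step_arm:
  increments:
    - [0,0,0.003,0,0,0,0.5]
    - [0,0,0.003,0,0,0,0.25]
    - [0,0,0.003,0,0,0,0.25]
    - [0,0,0.01,0,0,0,0.25]
    - [0,0,0.03,0,0,0,0.25]
    - [0,0,0.06,0,0,0,0.25]
    - [0,0,0.1,0,0,0,0.25]
    - [0,0,0.12,0,0,0,0.25]

```text
t: 14.48
eef_pos: [0.458, -0.0224, 0.2501]
tool_rot: [0.002, 0.71, 0.705, 0.002]
contact_force: [1.4, -0.3, -0.4]
gripper_width: 0.375
```

```bash
python3 -c "
from h import *
o=st();d=cams()
s=np.ascontiguousarray(d['side']['color'][160:290,190:330,::-1])
im=cv2.resize(s,None,fx=5,fy=4.6,interpolation=2)
cv2.imwrite('pics/t13.png',im);st()
"
```

```text
t 14.48 pos [ 0.458  -0.0224  0.2501] yang -0.4 z [ 0.005  0.001 -1.   ] F [ 1.4 -0.3 -0.4] w 31.8mm q [-0.69  0.09  0.66  2.07 -0.06  1.   -0.01]
t 14.58 pos [ 0.4591 -0.0218  0.2501] yang -0.3 z [ 0.009  0.002 -1.   ] F [0.7 0.2 0.1] w 31.9mm q [-0.69  0.09  0.66  2.07 -0.06  1.   -0.01]
```

View pics/t13.png

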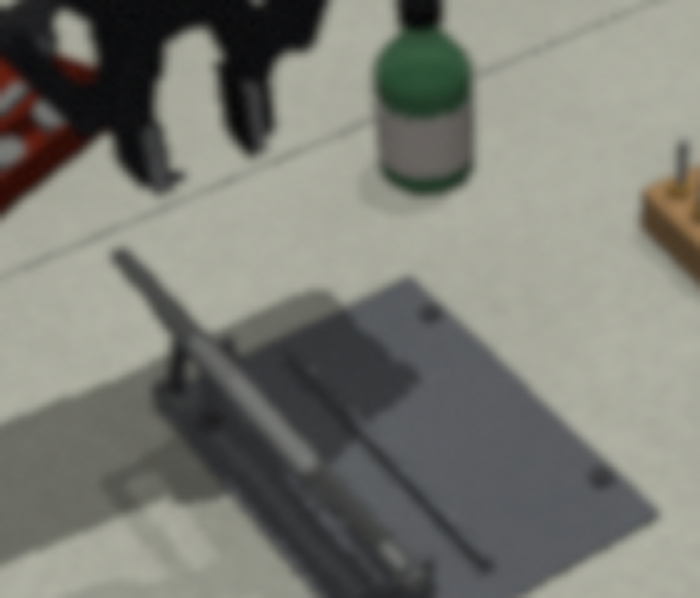

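```bash
python3 - <<'E'
from h import *
np.set_printoptions(precision=4,suppress=True)
d=cams()
for n in ['clip_grip','clip_front','clipboard','backrest_bar','rack_floor','plastic_panel','ply_panel']:
    P={c:bot.place_of(n,c) for c in d};s=n
    for c in d: s+=' | '+c+' '+' '.join('%.2f(%.1f,%.1f)'%(p['conf'],p['location'][0]*560,p['location'][1]*420) for p in P[c][:2])
    if P['side'] and P['top']:
        x,e=tri([d['side'],d['top']],[P['side'][0]['location'],P['top'][0]['location']]);s+=' -> %s err %.1f'%(x,1000*max(e))
    print(s)
def px(off,k,X): return (np.array(off)+(np.array(X)+.5)/k-.5+.0)/[560,420]
c=lambda X:px((340,215),7,X); g=lambda X:px((250,290),4,X)
for a,b in [((245,228),(245,47)),((578,308),(385,355)),((528,262),(385,272)),((320,215),(300,92))]:
    print(tri([d['top'],d['side']],[c(a),g(b)]))
# bar check
th=.0038;cs,sn=np.cos(th),np.sin(th)
im=cv2.resize(np.ascontiguousarray(d['side']['color'][160:310,190:330,::-1]),None,fx=5,fy=4,interpolation=2)
im2=cv2.resize(np.ascontiguousarray(d['top']['color'][180:270,230:330,::-1]),None,fx=7,fy=6,interpolation=2)
al=1.92
for y in(.075,0,-.075):
    x=-.075+.112*np.cos(al);z=.036+.112*np.sin(al)
    p=[.5619+cs*x-sn*y,-.0214+sn*x+cs*y,z]
    q=((proj(d['side'],p)[0]-[190,160])+.5)*[5,4];cv2.circle(im,tuple(int(v) for v in q),3,(0,0,255),1)
    q=((proj(d['top'],p)[0]-[230,180])+.5)*[7,6];cv2.circle(im2,tuple(int(v) for v in q),3,(0,0,255),1)
cv2.imwrite('pics/t14.png',im);cv2.imwrite('pics/t14t.png',im2)
E
```

```text
clip_grip | side 0.66(329.8,335.8) | top 0.89(397.8,249.6) -> [ 0.4545 -0.3235  0.1943] err 1.2
clip_front | side  | top 0.88(397.4,247.3)
clipboard | side 0.93(312.6,389.1) | top 0.88(384.5,257.4) -> [ 0.4346 -0.323   0.0159] err 3.7
backrest_bar | side 0.83(230.6,239.8) 0.49(283.8,398.1) | top 
rack_floor | side 0.77(315.3,387.5) | top 0.55(378.4,257.5) 0.48(381.3,257.5) -> [ 0.4412 -0.3134 -0.0114] err 3.2
plastic_panel | side 0.63(286.7,394.5) | top 0.73(375.4,275.6) -> [ 0.3871 -0.2985  0.0061] err 3.0
ply_panel | side 0.68(338.6,376.2) 0.60(175.3,198.0) | top 0.58(380.3,255.0) 0.54(385.0,241.8) -> [ 0.4623 -0.3224  0.0277] err 20.9
(array([ 0.4638, -0.2622,  0.198 ]), [np.float64(0.0007871671008951946), np.float64(0.0007871671008952565)])
(array([ 0.4299, -0.3854,  0.2016]), [np.float64(0.0007081773700674268), np.float64(0.0007081773700675316)])
(array([ 0.4471, -0.3656,  0.2072]), [np.float64(0.0011268594005966802), np.float64(0.0011268594005968574)])
(array([ 0.4682, -0.2906,  0.1997]), [np.float64(0.000917676129424817), np.float64(0.0009176761294246993)])
```

View pics/t14.png

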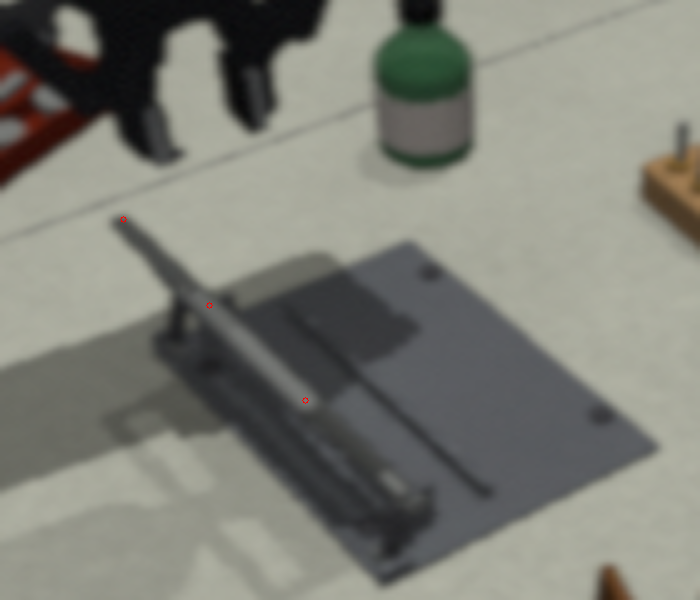

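```bash
python3 - <<'E'
from h import *
M=R.from_rotvec(np.radians(3.3)*np.array([.2656,.964,0]))*R.from_euler('z',-15.1,degrees=True)
print(M.as_rotvec(degrees=True));st()
E
```

```text
[  0.45220655   3.27825965 -15.09581651]
t 15.38 pos [ 0.4559 -0.022   0.2459] yang -0.3 z [-0. -0. -1.] F [ 0.2  0.6 -1. ] w 31.9mm q [-0.69  0.09  0.65  2.07 -0.07  1.   -0.01]
```

Request:
step_arm:
  increments:
    - [0,-0.02,0.035,0,0,-4,-0.18]
    - [0,-0.06,0.06,0,0,-8,-0.18]
    - [-0.002,-0.1,0.06,0,0,-12,-0.18]
    - [-0.003,-0.14,0.06,0,0,-15.1,-0.18]
    - [-0.004,-0.18,0.06,0,0,-15.1,-0.18]
    - [-0.005,-0.22,0.06,0,0,-15.1,-0.18]
    - [-0.006,-0.26,0.06,0,0,-15.1,-0.18]
    - [-0.007,-0.29,0.06,0,0,-15.1,-0.18]
    - [-0.008,-0.303,0.06,0,0,-15.1,-0.18]
    - [-0.008,-0.303,0.06,0,0,-15.1,-0.18]

```text
t: 16.22
eef_pos: [0.4464, -0.3289, 0.306]
tool_rot: [0.001, 0.797, 0.603, -0.001]
contact_force: [0.1, 0.8, 0.7]
gripper_width: 0.587
```

```bash
python3 - <<'E'
from h import *
d=cams();o=st();print(o['tool_rot'])
im=cv2.resize(np.ascontiguousarray(d['side']['color'][270:420,230:400,::-1]),None,fx=4,fy=4,interpolation=2)
cv2.imwrite('pics/t15.png',im)
E
```

```text
t 16.32 pos [ 0.4477 -0.325   0.3056] yang -15.5 z [-0.001  0.    -1.   ] F [1.  1.7 0.7] w 50.1mm q [-0.21  0.28  0.9   1.8  -0.24  1.18  0.49]
[-2.77871813e-04  7.96017676e-01  6.05273288e-01 -1.70957142e-04]
```

View pics/t15.png

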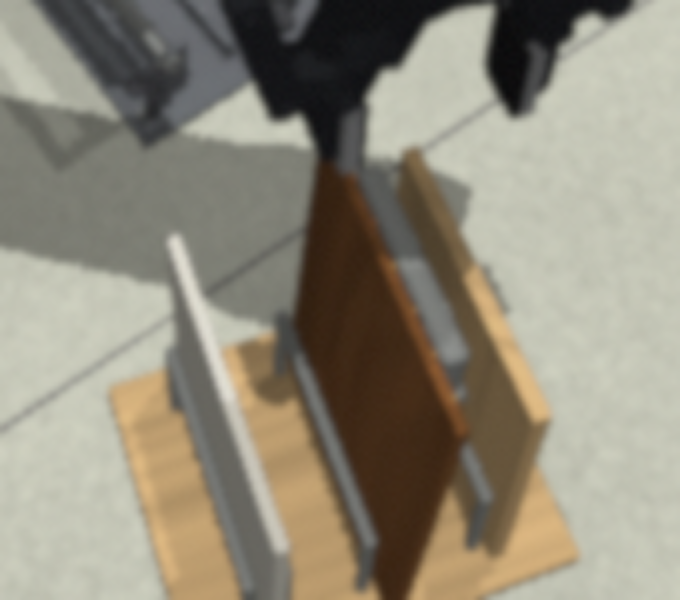

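Request:
step_arm:
  increments:
    - [0.0036,0,-0.03,0.9,3.2,0,-0.18]
    - [0.0036,0,-0.06,0.9,3.2,0,-0.18]
    - [0.0036,0,-0.08,0.9,3.2,0,-0.18]
    - [0.0036,0,-0.08,0.9,3.2,0,-0.18]

```text
t: 16.65
eef_pos: [0.4505, -0.3211, 0.222]
tool_rot: [-0.027, 0.794, 0.607, -0.019]
contact_force: [-0.7, 0.5, -0.4]
gripper_width: 0.593
```

```bash
python3 - <<'E'
from h import *
d=cams();
im=cv2.resize(np.ascontiguousarray(d['side']['color'][270:420,230:400,::-1]),None,fx=4,fy=4,interpolation=2)
cv2.imwrite('pics/t16.png',im);o=st()
E
```

```text
t 16.75 pos [ 0.4518 -0.3236  0.2261] yang -15.3 z [-0.057  0.016 -0.998] F [-1.1  0.1  0.2] w 49.9mm q [-0.14  0.41  0.85  1.85 -0.32  1.09  0.56]
```

View pics/t16.png

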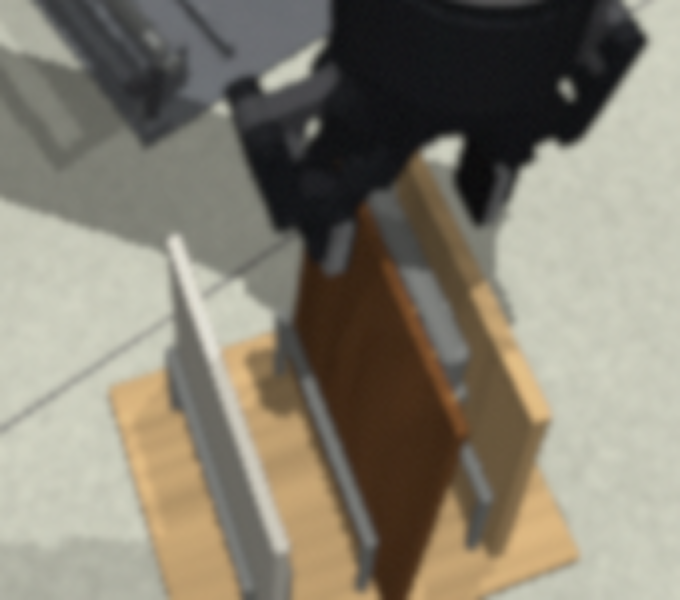

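Request:
step_arm:
  increments:
    - [-0.001,-0.0005,-0.018,0,0,0,-0.18]
    - [-0.001,-0.0005,-0.036,0,0,0,-0.18]
    - [-0.001,-0.0005,-0.047,0,0,0,-0.18]
    - [-0.001,-0.0005,-0.05,0,0,0,-0.18]
    - [-0.001,-0.0005,-0.05,0,0,0,-0.18]

```text
t: 17.17
eef_pos: [0.4508, -0.3252, 0.1764]
tool_rot: [-0.023, 0.795, 0.606, -0.017]
contact_force: [-0.8, 1.0, 0.6]
gripper_width: 0.596
```

```bash
python3 - <<'E'
from h import *
d=cams();
im=cv2.resize(np.ascontiguousarray(d['side']['color'][270:420,230:400,::-1]),None,fx=4,fy=4,interpolation=2)
cv2.imwrite('pics/t17.png',im);o=st()
E
```

```text
t 17.27 pos [ 0.4512 -0.3259  0.1771] yang -15.4 z [-0.054  0.015 -0.998] F [ 0.4  0.5 -0.7] w 50.4mm q [-0.1   0.47  0.81  1.9  -0.38  0.99  0.61]
```

View pics/t17.png

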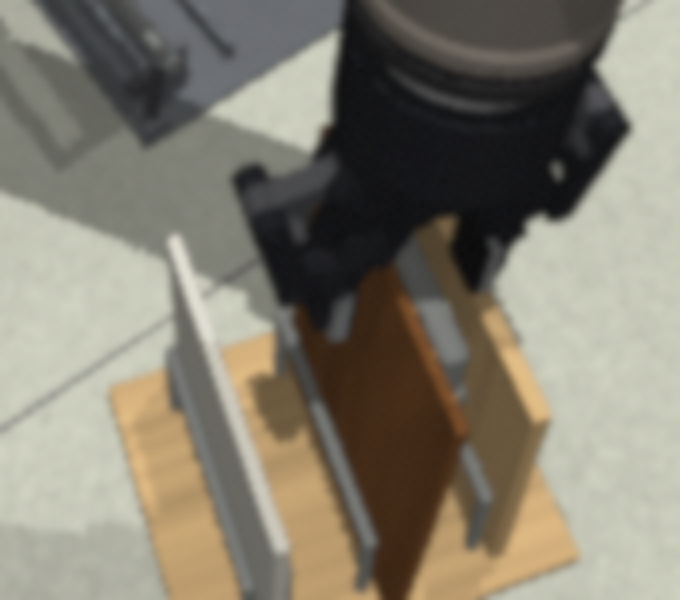

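Request:
step_arm:
  increments:
    - [0,0,0,0,0,0,0.3]
    - [0,0,0,0,0,0,0.5]
    - [0,0,0,0,0,0,1]
    - [0,0,0,0,0,0,1]
    - [0,0,0,0,0,0,1]
    - [0,0,0,0,0,0,1]
    - [0,0,0,0,0,0,1]
  force: 70

```text
t: 17.85
eef_pos: [0.4503, -0.3257, 0.1767]
tool_rot: [-0.023, 0.795, 0.605, -0.017]
contact_force: [-1.3, 1.3, 6.7]
gripper_width: 0.185
```

Request:
step_arm:
  increments:
    - [0,0,0.006,0,0,0,1]
    - [0.001,0,0.015,0,0,0,1]
    - [0.002,-0.0005,0.03,0,0,0,1]
    - [0.003,-0.001,0.05,0,0,0,1]
    - [0.004,-0.001,0.075,0,0,0,1]
    - [0.006,-0.0015,0.1,0,0,0,1]
    - [0.006,-0.002,0.13,0,0,0,1]
    - [0.006,-0.002,0.15,0,0,0,1]
    - [0.006,-0.002,0.15,0,0,0,1]

```text
t: 18.6
eef_pos: [0.4579, -0.3294, 0.3308]
tool_rot: [-0.02, 0.796, 0.605, -0.016]
contact_force: [0.9, -0.1, -3.1]
gripper_width: 0.18
```

```bash
python3 - <<'E'
from h import *
d=cams();o=st()
cv2.imwrite('pics/t18.png',cv2.resize(np.ascontiguousarray(d['side']['color'][200:420,190:430,::-1]),None,fx=3,fy=2.7,interpolation=2))
cv2.imwrite('pics/t18t.png',cv2.resize(np.ascontiguousarray(d['top']['color'][180:320,330:470,::-1]),None,fx=4,fy=4,interpolation=2))
E
```

```text
t 18.70 pos [ 0.4566 -0.3275  0.3264] yang -15.4 z [-0.054  0.015 -0.998] F [ 1.   0.9 -2.3] w 15.4mm q [-0.19  0.32  0.9   1.71 -0.24  1.28  0.5 ]
```

View pics/t18.png

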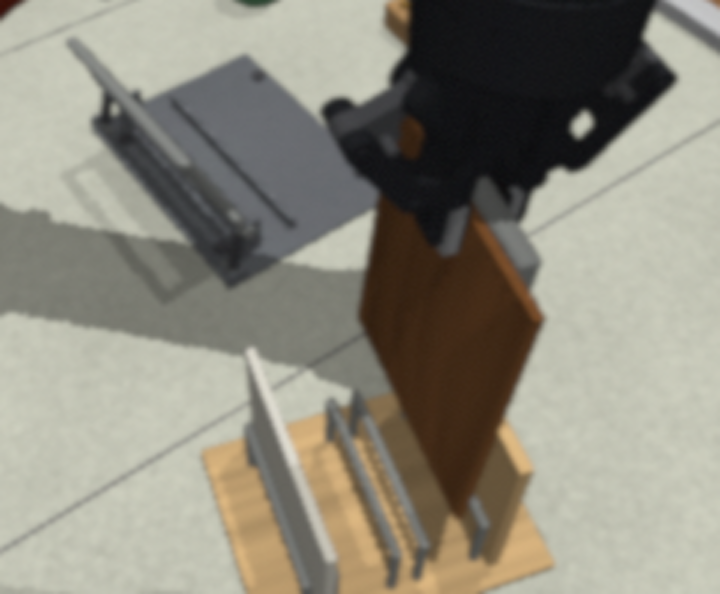

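View pics/t18t.png

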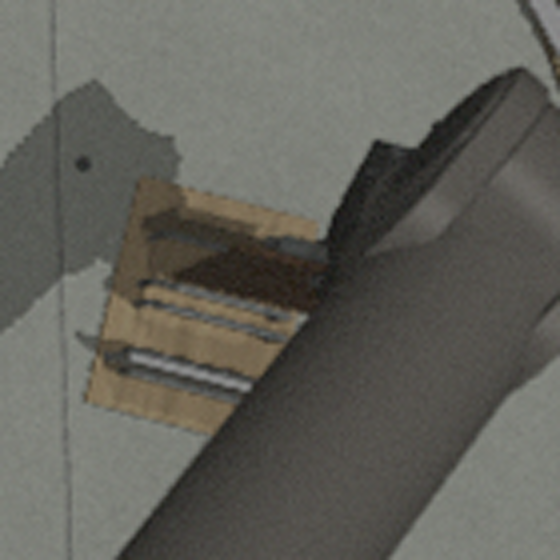

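```bash
python3 - <<'E'
from h import *
o=st();M=R.from_quat(np.roll(o['tool_rot'],-1))
Tm=np.array([[0,1,0],[np.cos(np.radians(20)),0,np.sin(np.radians(20))],[np.sin(np.radians(20)),0,-np.cos(np.radians(20))]]).T
Tg=R.from_euler('z',.2,degrees=True)*R.from_matrix(Tm)
print((Tg*M.inv()).as_rotvec(degrees=True))
E
```

```text
t 18.70 pos [ 0.4566 -0.3275  0.3264] yang -15.4 z [-0.054  0.015 -0.998] F [ 1.   0.9 -2.3] w 15.4mm q [-0.19  0.32  0.9   1.71 -0.24  1.28  0.5 ]
[ -3.11696091 -23.09769013  15.41261251]
```

Request:
step_arm:
  increments:
    - [0,0,0.03,0,0,0,1]
    - [0,0.01,0.055,0,0,0,1]
    - [0,0.04,0.06,0,0,0,1]
    - [0.005,0.075,0.06,0,0,0,1]
    - [0.01,0.11,0.06,0,0,0,1]
    - [0.015,0.145,0.06,-0.6,-4.6,3.1,1]
    - [0.02,0.18,0.06,-1.2,-9.2,6.2,1]
    - [0.025,0.215,0.06,-1.8,-13.8,9.3,1]
    - [0.03,0.25,0.06,-2.5,-18.4,12.3,1]
    - [0.035,0.275,0.06,-3.1,-23.1,15.4,1]

```text
t: 19.53
eef_pos: [0.4904, -0.0482, 0.3848]
tool_rot: [0.122, 0.693, 0.7, 0.124]
contact_force: [0.4, -0.8, -2.9]
gripper_width: 0.182
```

Request:
step_arm:
  increments:
    - [0,0,0,0,0,0,1]
    - [0,0,0,0,0,0,1]

```text
t: 19.7
eef_pos: [0.4895, -0.0509, 0.3839]
tool_rot: [0.121, 0.694, 0.699, 0.121]
contact_force: [-0.3, -0.6, -2.2]
gripper_width: 0.184
```

```bash
cat > rem.py <<'E'
from h import *
o=st();M=R.from_quat(np.roll(o['tool_rot'],-1))
Tm=np.array([[0,1,0],[np.cos(np.radians(20)),0,np.sin(np.radians(20))],[np.sin(np.radians(20)),0,-np.cos(np.radians(20))]]).T
Tg=R.from_euler('z',.2,degrees=True)*R.from_matrix(Tm)
print('rot left',(Tg*M.inv()).as_rotvec(degrees=True),'to flush',np.array([.4532,-.0214,.1667])-o['eef_pos'])
E
python3 rem.py
```

```text
t 19.70 pos [ 0.4895 -0.0509  0.3839] yang 0.4 z [ 0.337  0.002 -0.941] F [-0.3 -0.6 -2.2] w 15.7mm q [-0.72 -0.24  0.58  2.02  0.21  0.98 -0.21]
rot left [ 0.01237287 -0.28729213 -0.21227   ] to flush [-0.03627906  0.02951631 -0.21720672]
```

Request:
step_arm:
  increments:
    - [-0.008,0.01,-0.03,0,-0.3,-0.2,1]
    - [-0.016,0.02,-0.06,0,-0.3,-0.2,1]
    - [-0.022,0.0295,-0.09,0,-0.3,-0.2,1]
    - [-0.026,0.0295,-0.11,0,-0.3,-0.2,1]
    - [-0.026,0.0295,-0.12,0,-0.3,-0.2,1]
    - [-0.026,0.0295,-0.12,0,-0.3,-0.2,1]

```text
t: 20.2
eef_pos: [0.4631, -0.0246, 0.2623]
tool_rot: [0.123, 0.697, 0.696, 0.12]
contact_force: [-0.1, -0.4, -2.3]
gripper_width: 0.183
```

```bash
python3 rem.py; python3 - <<'E'
from h import *
d=cams()
cv2.imwrite('pics/t19.png',cv2.resize(np.ascontiguousarray(d['side']['color'][120:320,150:390,::-1]),None,fx=3.2,fy=3,interpolation=2))
E
python3 rem.py
```

```text
t 20.20 pos [ 0.4631 -0.0246  0.2623] yang -0.1 z [ 0.338 -0.004 -0.941] F [-0.1 -0.4 -2.3] w 15.6mm q [-0.72 -0.16  0.56  2.26  0.22  0.68 -0.31]
rot left [ 0.15326541 -0.21670833  0.37395951] to flush [-0.00987234  0.00324206 -0.09561218]
t 20.30 pos [ 0.4656 -0.0241  0.2656] yang -0.1 z [ 0.344 -0.002 -0.939] F [ 0.8  0.1 -2.3] w 15.4mm q [-0.72 -0.16  0.56  2.26  0.22  0.68 -0.31]
rot left [0.05563232 0.1168428  0.35585232] to flush [-0.01236103  0.00271778 -0.0989132 ]
```

View pics/t19.png

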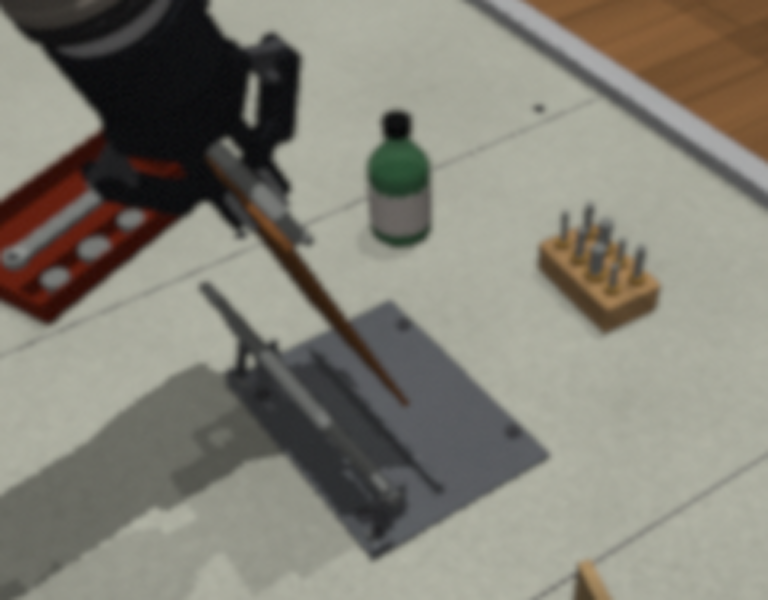

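```bash
python3 - <<'E'
from h import *
d=cams();o=bot.get_obs()
z=np.array([.342,0,-.94]);n=np.array([.94,0,.342])
for s in(.1689,-.031):
  for y in(.0625,-.0625):
    p=o['eef_pos']+s*z-.00575*n+[0,y,0];print(s,y,p,proj(d['side'],p)[0],proj(d['top'],p)[0])
cv2.imwrite('pics/t20.png',cv2.resize(np.ascontiguousarray(d['side']['color'][150:290,180:320,::-1]),None,fx=5,fy=4,interpolation=2))
cv2.imwrite('pics/t20t.png',cv2.resize(np.ascontiguousarray(d['top']['color'][180:280,230:340,::-1]),None,fx=6,fy=5.5,interpolation=2))
E
```

```text
0.1689 0.0625 [0.51874755 0.0389444  0.10608212] [247.057333   215.99998388] [261.6962761  230.71757331]
0.1689 -0.0625 [ 0.51874755 -0.0860556   0.10608212] [277.97049757 251.1678385 ] [305.79653092 229.87305199]
-0.031 0.0625 [0.45038175 0.0389444  0.29398812] [207.01050176 160.77050632] [260.56991435 253.26584167]
-0.031 -0.0625 [ 0.45038175 -0.0860556   0.29398812] [241.03276918 198.34743268] [311.12061895 252.28083243]
```

View pics/t20.png

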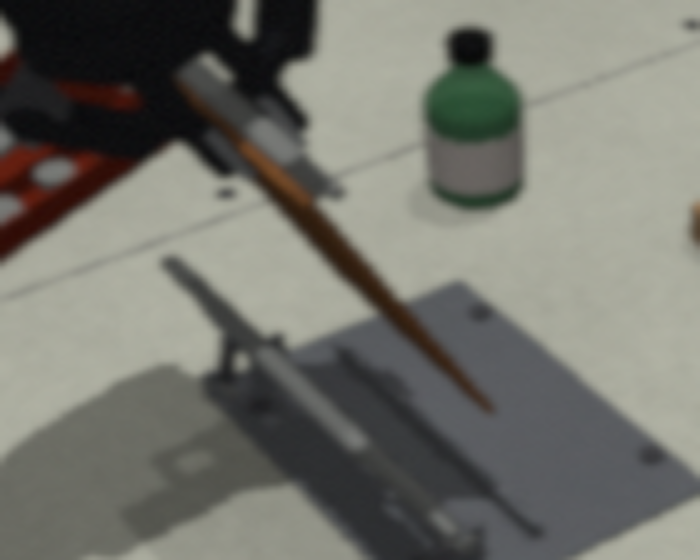

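View pics/t20t.png

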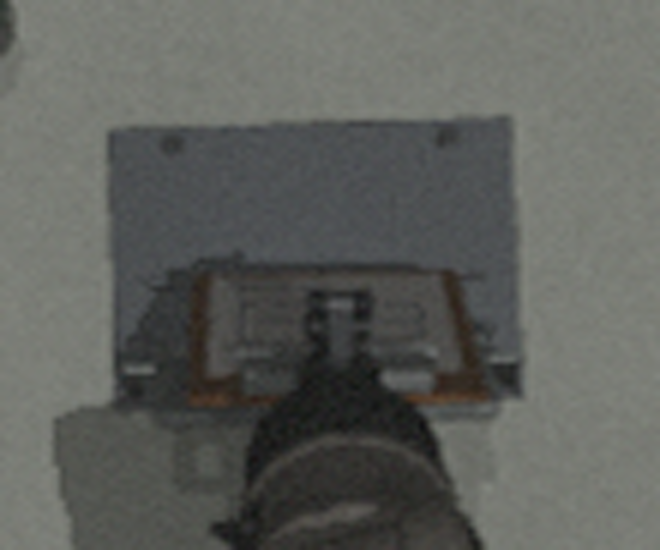

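Request:
step_arm:
  increments:
    - [-0.004,0.002,-0.02,0,0,0.3,1]
    - [-0.0075,0.0027,-0.045,0,0,0.3,1]
    - [-0.0075,0.0027,-0.065,0,0,0.3,1]
    - [-0.0075,0.0027,-0.08,0,0,0.3,1]
    - [-0.0075,0.0027,-0.085,0,0,0.3,1]
    - [-0.0075,0.0027,-0.085,0,0,0.3,1]

```text
t: 20.9
eef_pos: [0.458, -0.0205, 0.1806]
tool_rot: [0.124, 0.695, 0.698, 0.124]
contact_force: [0.3, 0.1, -2.0]
gripper_width: 0.183
```

```bash
python3 - <<'E'
from h import *
d=cams();st()
cv2.imwrite('pics/t21.png',cv2.resize(np.ascontiguousarray(d['side']['color'][170:300,180:320,::-1]),None,fx=5,fy=4.5,interpolation=2))
E
python3 rem.py
```

```text
t 21.00 pos [ 0.4591 -0.0203  0.1821] yang 0.3 z [ 0.347  0.002 -0.938] F [ 0.9  0.6 -2.1] w 15.4mm q [-0.74 -0.01  0.63  2.38  0.1   0.42 -0.19]
t 21.00 pos [ 0.4591 -0.0203  0.1821] yang 0.3 z [ 0.347  0.002 -0.938] F [ 0.9  0.6 -2.1] w 15.4mm q [-0.74 -0.01  0.63  2.38  0.1   0.42 -0.19]
rot left [-0.02558174  0.30918874 -0.06616546] to flush [-0.00589886 -0.0011253  -0.01536301]
```

View pics/t21.png

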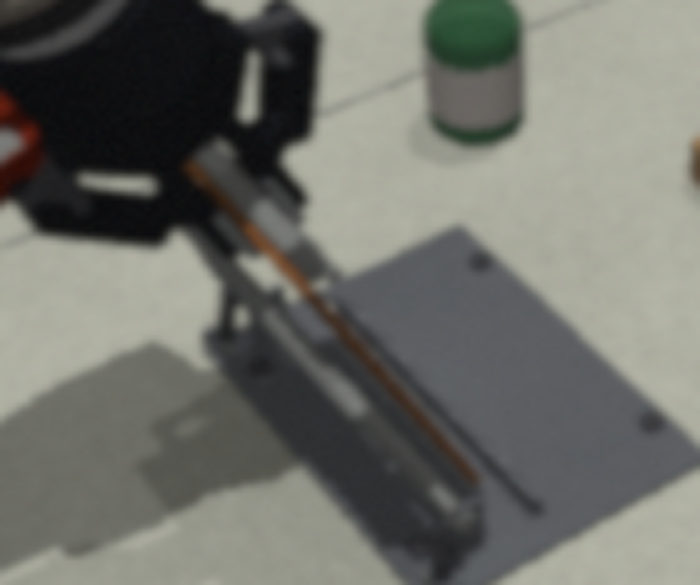

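Request:
step_arm:
  increments:
    - [-0.001,-0.001,-0.005,0,0,0,1]
    - [-0.002,-0.001,-0.009,0,0,0,1]
    - [-0.002,-0.001,-0.012,0,0,0,1]
    - [-0.002,-0.001,-0.012,0,0,0,1]

```text
t: 21.33
eef_pos: [0.4556, -0.0213, 0.1685]
tool_rot: [0.124, 0.694, 0.698, 0.124]
contact_force: [0.0, 0.0, -2.2]
gripper_width: 0.179
```

Request:
step_arm:
  increments:
    - [0,0,-0.001,0,0,0,1]
    - [0,0,-0.002,0,0,0,1]
    - [0,0,-0.002,0,0,0,1]

```text
t: 21.58
eef_pos: [0.4567, -0.0212, 0.1679]
tool_rot: [0.124, 0.694, 0.698, 0.125]
contact_force: [-9.4, 0.6, 17.8]
gripper_width: 0.185
```

```bash
python3 rem.py
```

```text
t 21.58 pos [ 0.4567 -0.0212  0.1679] yang 0.3 z [ 0.346  0.003 -0.938] F [-9.4  0.6 17.8] w 15.7mm q [-0.73  0.02  0.64  2.4   0.05  0.37 -0.13]
rot left [-0.05739067  0.26788637 -0.07388832] to flush [-0.00354161 -0.00018558 -0.00121621]
```

Request:
step_arm:
  increments:
    - [-0.001,0,0.001,0,0,0,1]
    - [-0.002,0,0.001,0,0,0,1]
    - [-0.003,0,0.001,0,0,0,1]
    - [-0.003,0,0.001,0,0,0,1]

```text
t: 21.92
eef_pos: [0.4529, -0.0213, 0.1679]
tool_rot: [0.124, 0.694, 0.698, 0.125]
contact_force: [0.2, -0.0, -2.2]
gripper_width: 0.182
```

```bash
python3 - <<'E'
from h import *
d=cams()
cv2.imwrite('pics/t22.png',cv2.resize(np.ascontiguousarray(d['side']['color'][170:300,180:320,::-1]),None,fx=5,fy=4.5,interpolation=2))
E
python3 rem.py
```

```text
t 22.02 pos [ 0.453  -0.0212  0.1679] yang 0.3 z [ 0.346  0.002 -0.938] F [-1.1  0.1  0.3] w 15.3mm q [-0.73  0.01  0.63  2.41  0.07  0.37 -0.15]
rot left [-0.01218814  0.22166339 -0.08660379] to flush [ 0.00018637 -0.00015434 -0.0012259 ]
```

View pics/t22.png

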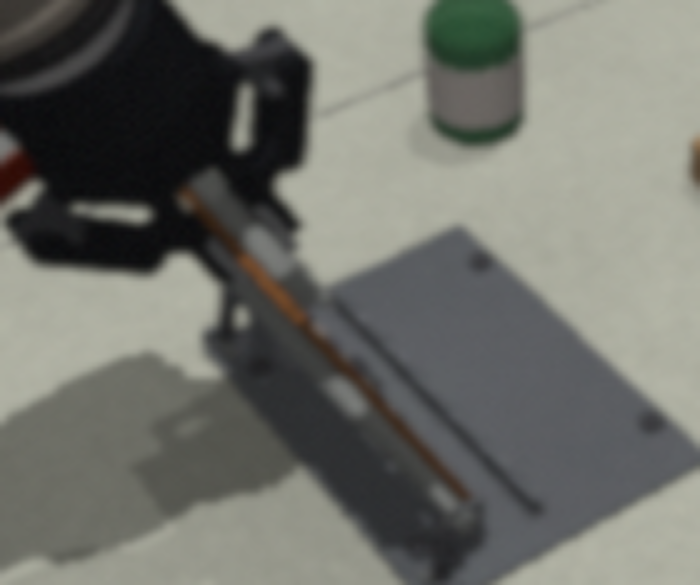

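Request:
step_arm:
  increments:
    - [-0.001,0,-0.0005,0,0,0,1]
    - [-0.002,0,-0.001,0,0,0,1]
    - [-0.002,0,-0.001,0,0,0,1]

```text
t: 22.27
eef_pos: [0.4522, -0.0211, 0.1676]
tool_rot: [0.125, 0.694, 0.698, 0.126]
contact_force: [4.2, 0.3, 0.3]
gripper_width: 0.182
```

Request:
step_arm:
  increments:
    - [0,0,-0.001,0,0,0,1]
    - [0,0,-0.001,0,0,0,0.5]
    - [0,0,-0.001,0,0,0,0.2]
    - [0,0,-0.001,0,0,0,-0.18]
    - [0,0,-0.001,0,0,0,-0.18]
    - [0,0,-0.001,0,0,0,-0.18]

```text
t: 22.77
eef_pos: [0.4507, -0.0213, 0.1657]
tool_rot: [0.124, 0.694, 0.698, 0.124]
contact_force: [-0.2, 0.5, -0.5]
gripper_width: 0.593
```

```bash
python3 - <<'E'
from h import *
d=cams()
cv2.imwrite('pics/t23.png',cv2.resize(np.ascontiguousarray(d['side']['color'][170:300,180:320,::-1]),None,fx=5,fy=4.5,interpolation=2))
E
python3 rem.py
```

```text
t 22.87 pos [ 0.4508 -0.0213  0.1658] yang 0.3 z [ 0.345  0.002 -0.939] F [-0.8  0.3  0.2] w 49.9mm q [-0.73  0.01  0.63  2.41  0.07  0.37 -0.15]
rot left [-0.00179478  0.18882454 -0.07970598] to flush [ 2.40463941e-03 -9.42140155e-05  9.48667693e-04]
```

View pics/t23.png

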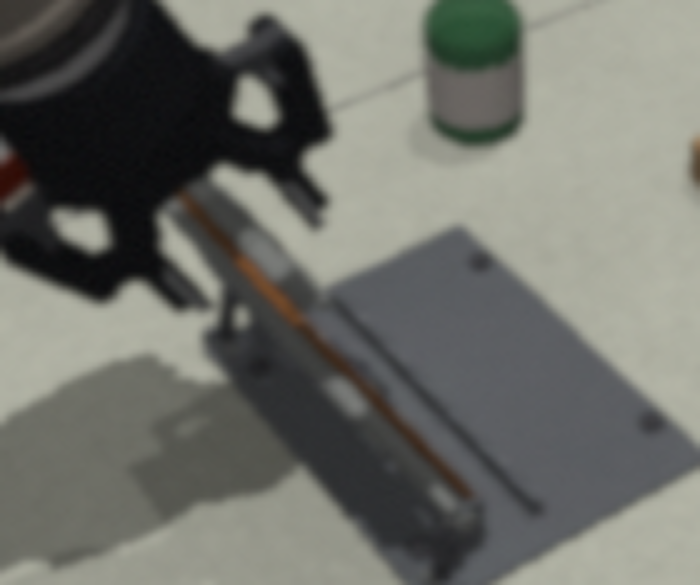

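Released and leaning; the fingers clear both sides. Retreating along the tool axis.

Request:
step_arm:
  increments:
    - [-0.003,0,0.01,0,0,0,-0.18]
    - [-0.007,0,0.022,0,0,0,-0.18]
    - [-0.012,0,0.037,0,0,0,-0.18]
    - [-0.015,0,0.055,0,0,0,-0.18]
    - [-0.018,0,0.075,0,0,0,-0.18]
    - [-0.018,0,0.1,0,0,0,-0.18]
    - [-0.018,0,0.13,0,0,0,-0.18]

```text
t: 23.45
eef_pos: [0.4316, -0.0216, 0.2959]
tool_rot: [0.123, 0.695, 0.698, 0.123]
contact_force: [0.9, -0.4, -0.6]
gripper_width: 0.59
```

```bash
python3 rem.py
```

```text
t 23.45 pos [ 0.4316 -0.0216  0.2959] yang 0.3 z [ 0.343  0.001 -0.939] F [ 0.9 -0.4 -0.6] w 50.2mm q [-0.7  -0.28  0.47  2.27  0.29  0.8  -0.39]
rot left [ 0.02101879  0.08378438 -0.07419148] to flush [ 0.0215733   0.00020917 -0.12924003]
```

Request:
step_arm:
  increments:
    - [0.005,0.02,0,0,6,0,-0.18]
    - [0.01,0.06,0.01,0,12,0,-0.18]
    - [0.01,0.1,0.02,0,18,0,-0.18]
    - [0.01,0.14,0.03,0,20,0,-0.18]
    - [0.01,0.18,0.03,0,20,0,-0.18]
    - [0.01,0.22,0.03,0,20,0,-0.18]
    - [0.01,0.26,0.03,0,20,0,-0.18]
    - [0.01,0.26,0.03,0,20,0,-0.18]

```text
t: 24.12
eef_pos: [0.4411, 0.2477, 0.3251]
tool_rot: [-0.0, 0.702, 0.713, 0.002]
contact_force: [-0.2, 0.0, 0.2]
gripper_width: 0.585
```

```bash
python3 - <<'E'
from h import *
d=cams();st()
cv2.imwrite('pics/t24.png',cv2.resize(np.ascontiguousarray(d['side']['color'][:,:,::-1]),None,fx=1.4,fy=1.4,interpolation=2))
cv2.imwrite('pics/t24s.png',cv2.resize(np.ascontiguousarray(d['side']['color'][170:310,180:330,::-1]),None,fx=5,fy=4.2,interpolation=2))
cv2.imwrite('pics/t24t.png',cv2.resize(np.ascontiguousarray(d['top']['color'][120:320,120:440,::-1]),None,fx=2.5,fy=2.5,interpolation=2))
cv2.imwrite('pics/t24u.png',cv2.resize(np.ascontiguousarray(d['top']['color'][190:270,240:330,::-1]),None,fx=8,fy=7,interpolation=2))
for n in('clip_grip','clip_front','clipboard','spanner','oil_bottle','bit_block','ply_panel','plastic_panel'):
    P={c:bot.place_of(n,c) for c in d}
    if P['side'] and P['top']:
        x,e=tri([d['side'],d['top']],[P['side'][0]['location'],P['top'][0]['location']]);print(n,x,max(e)*1000)
E
```

```text
t 24.22 pos [0.4424 0.2402 0.3252] yang 0.5 z [ 0.003  0.    -1.   ] F [ 0.1 -0.5  0.3] w 50.0mm q [-0.97  0.1   0.38  1.86 -0.04  1.19 -0.57]
clip_grip [ 0.44889401 -0.0232626   0.18746388] 0.5360143173346601
clip_front [ 0.40804341 -0.00896752  0.28798012] 48.03185463938536
clipboard [ 0.50763054 -0.0113468  -0.00377116] 0.763572306077181
oil_bottle [0.66527539 0.1500927  0.01298463] 1.9363232522997031
bit_block [ 0.74807175  0.00160141 -0.00771526] 2.067807720615574
ply_panel [ 0.48813229 -0.3280479  -0.00267942] 0.12164634507048708
plastic_panel [ 0.38230794 -0.29627932  0.01192785] 1.3836682513076077
```

View pics/t24.png

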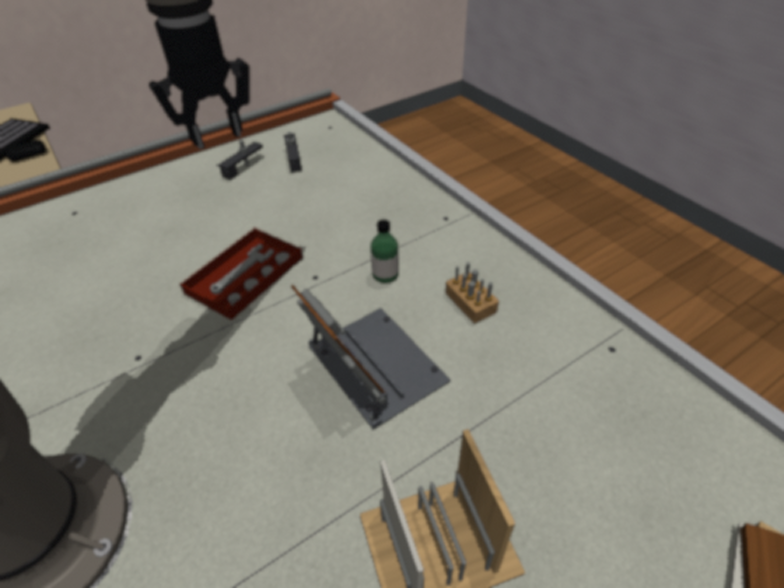

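View pics/t24s.png

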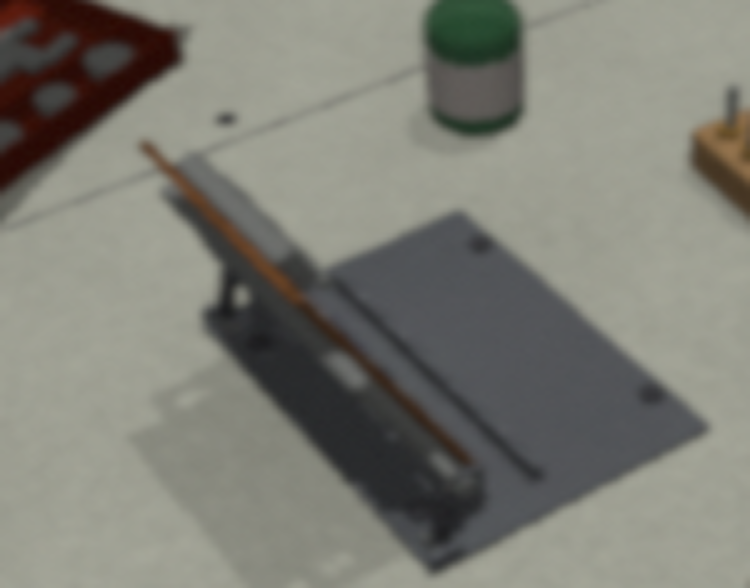

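View pics/t24t.png

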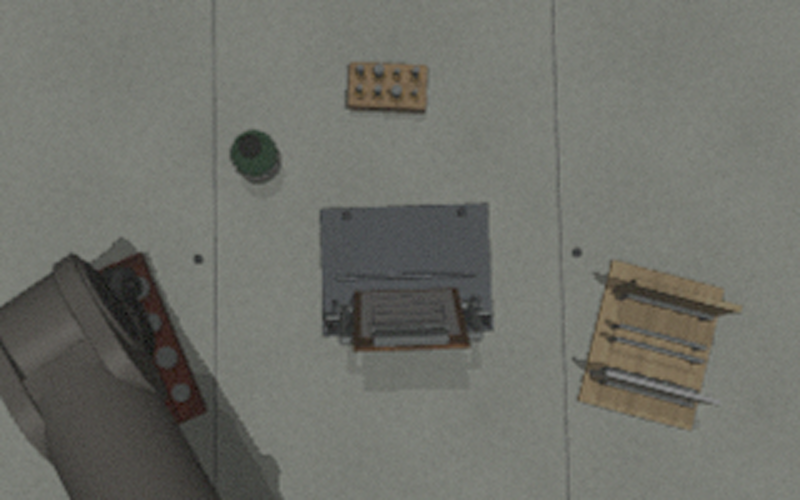

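View pics/t24u.png

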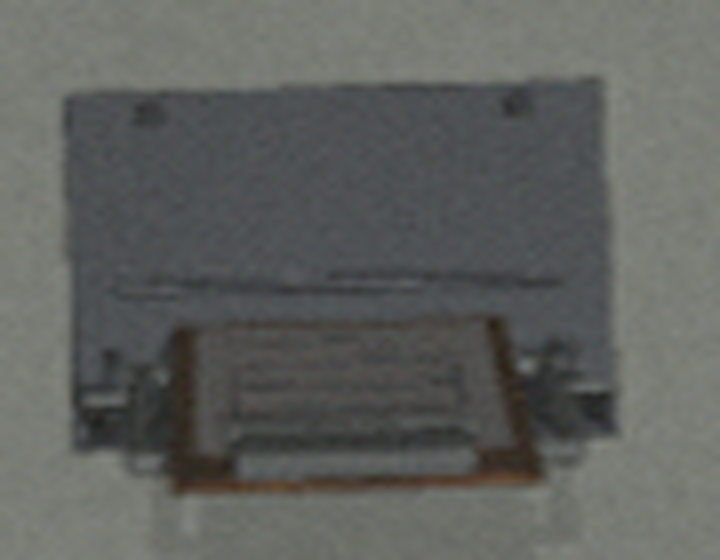

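```bash
python3 - <<'E'
from h import *
d=cams();a=cv2.imread('pics/side0.png')[:,:,::-1].astype(int)
print(np.round(np.abs(bot.get_obs()['joint_vel']).max(),3))
for n,(x0,y0,x1,y1) in dict(bottle=(262,155,290,204),block=(316,185,360,232),plastic=(268,330,302,420),).items():
    print(n,np.abs(a-d['side']['color'])[y0:y1,x0:x1].mean().round(1))
print(bot.hand_in())
E
```

```text
0.002
bottle 3.1
block 3.5
plastic 4.6
the job is handed in; nothing more can be done
None
```

The job is done as asked and handed in at about 25 s of the 72 s allowed. No verdict was reported.

- **Spanner:** I lifted it off the folded stand and set it down at light contact (about 13 N). The top view showed it flat and about centred in the wide bay.
- **Backrest:** I swung it up by its end bar and let go at about 1.85 rad. The bar then matched its calculated fully open position (1.92 rad) to within about a pixel. The tool force briefly reached about 45 N near the end of the swing, through the finger pads holding the bar. That is under the 120 N wrist limit, and I don't expect it to count against the 40 N limit for the arm and gripper body, because the fingers carried it.
- **Clipboard:** I took it from the rack's middle slot, lowered it until it touched the ledge, eased it back against the backrest and released it. The last pictures show it at rest, clip side out, leaning on the backrest. The network put the clip 2 mm from the stand's centre line. Its estimate of the lower edge was 10 mm off, but I trusted the top view, which shows the board centred.
- **Bystanders:** The bottle, block and plastic panel looked the same as in the first side picture. I checked the plywood panel only by eye and by the network's position, and both showed it in place. The network's first bottle reading was a misdetection, so I had no starting figure to compare with.
- **Last spanner check:** The final network check gave no spanner position, because the arm hid the wide bay from the top camera. The final side picture still showed it lying in the tray.

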